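Load the engraving machine with markers and clamp them under the bar

TASK

Set up the engraver for a run of personalised markers: swing its door up wide open by the handle (about upright), lay every marker on the table in the chamber, each lying flat and centred across its own pair of comb notches, then lay the aluminium hold-down bar across the markers into the two red saddles. Then shut the door fully and, only once it is shut, press the green start button all the way down for a moment and let go.

Things in the scene. Friction and masses are not known exactly. Their poses are not given: they have to be found in the camera images.
- engraver: Desktop engraving machine, a low white box fixed on the table. Origin: underside, centre of its chamber; x from its front (console) to its back (hinge), y to its left, z up. Chamber inside x -84..+90, y -145..+145 mm, floor at z 8 mm, wall rim at z 70 mm. Console in front x -142..-92 mm, top at z 44 mm; closed rear housing to x +145 mm, 66 mm high
- notch0 (a point): Where a marker's mid-point goes when laid in notch pair 0: (0, -75, 25) mm in the machine's frame. Two metal combs along y at x = -45 and +45 mm, each 12 mm thick in x, have four notches each, 26 mm wide, floor at z 16 mm, teeth to z 24 mm; a marker lies along the machine's x across one pair. Between the combs the chamber floor (z 8 mm) is free
- notch1 (a point): The same for notch pair 1: (0, -27, 25) mm
- notch2 (a point): The same for notch pair 2: (0, +27, 25) mm
- notch3 (a point): The same for notch pair 3: (0, +75, 25) mm
- saddle_left (a point): Middle of the seat of the left red saddle for the bar: (0, +122, 36) mm in the machine's frame. Seat 28 mm wide in x, 12 mm in y, between two cheeks 8 mm thick that rise to z 50 mm. The bar laid along the machine's y in both saddles has its mid-point at (0, 0, 46) mm, 2 mm above the markers
- saddle_right (a point): Middle of the seat of the right red saddle, alike: (0, -122, 36) mm
- door (a joint): Angle of the machine's hinged top door, rad: 0 shut, 1.57 upright, stop at 1.75. It swings up and back about a hinge line along the machine's y; stiff hinge (about 3 to 5 N at the handle), it stays wherever it is left. Door plate 180 x 302 x 8 mm, framed amber window
- door_hinge (a point): Mid-point of the door's hinge line, at (92, 0, 74.5) mm in the machine's frame (fixed)
- door_handle (a point): Centre of the door's steel bar handle: round bar 10 mm thick, 90 mm long along the machine's y, near the door's free edge, its axis 34 mm off the door's outer face; 165 mm from the hinge along the door, 38 mm off it (so at (-73, 0, 112.5) mm in the machine's frame when shut). It moves with the door
- start (a joint): Travel of the green start button, m: 0 up, 0.006 fully down; springs back; about 5 N pushes it fully down
- start_top (a point): Centre of the top face of the round green start button (28 mm across) on the console at (-117, -100) mm in the machine's frame; pressed straight down
- bar_mid (a point): Centre of the loose hold-down bar: square aluminium bar 270 x 20 x 20 mm with black end caps and two red bands, 0.15 kg; its x axis runs along its length. It is the same on all four sides
- black_mid (a point): Centre of a white felt marker with a black cap, 139 x 18 x 18 mm, 18 g; its y axis runs along its length. It does not roll, and may lie on any of its sides. May be absent from a start
- pink_mid (a point): Centre of a white felt marker with a pink cap, 139 x 18 x 18 mm, 18 g; its y axis runs along its length. It does not roll, and may lie on any of its sides. May be absent from a start
- blue_mid (a point): Centre of a white felt marker with a blue cap, 139 x 18 x 18 mm, 18 g; its y axis runs along its length. It does not roll, and may lie on any of its sides. May be absent from a start
- blue2_mid (a point): Centre of a second white felt marker with a blue cap, just like the other, 139 x 18 x 18 mm, 18 g; its y axis runs along its length. It does not roll, and may lie on any of its sides. May be absent from a start

How it is judged:
On the way, in this order (a step that is already met when the one before it is completed fails the run):
1. the door is open past 1.2 rad (value of joint door above 1.2 rad), for 0.2 s.
2. every marker lies across its pair of notches (x of black_mid in the frame of engraver between -0.018 and 0.018 m and z of black_mid in the frame of engraver between 0.02 and 0.03 m and (y of black_mid in the frame of engraver between -0.0815 and -0.0685 m or y of black_mid in the frame of engraver between -0.0335 and -0.0205 m or y of black_mid in the frame of engraver between 0.0205 and 0.0335 m or y of black_mid in the frame of engraver between 0.0685 and 0.0815 m) and angle between the y axis of each of black_mid, pink_mid, blue_mid, blue2_mid and the x axis of engraver, either way round below 0.1 rad and x of pink_mid in the frame of engraver between -0.018 and 0.018 m and z of pink_mid in the frame of engraver between 0.02 and 0.03 m and (y of pink_mid in the frame of engraver between -0.0815 and -0.0685 m or y of pink_mid in the frame of engraver between -0.0335 and -0.0205 m or y of pink_mid in the frame of engraver between 0.0205 and 0.0335 m or y of pink_mid in the frame of engraver between 0.0685 and 0.0815 m) and x of blue_mid in the frame of engraver between -0.018 and 0.018 m and z of blue_mid in the frame of engraver between 0.02 and 0.03 m and (y of blue_mid in the frame of engraver between -0.0815 and -0.0685 m or y of blue_mid in the frame of engraver between -0.0335 and -0.0205 m or y of blue_mid in the frame of engraver between 0.0205 and 0.0335 m or y of blue_mid in the frame of engraver between 0.0685 and 0.0815 m) and x of blue2_mid in the frame of engraver between -0.018 and 0.018 m and z of blue2_mid in the frame of engraver between 0.02 and 0.03 m and (y of blue2_mid in the frame of engraver between -0.0815 and -0.0685 m or y of blue2_mid in the frame of engraver between -0.0335 and -0.0205 m or y of blue2_mid in the frame of engraver between 0.0205 and 0.0335 m or y of blue2_mid in the frame of engraver between 0.0685 and 0.0815 m)), for 0.2 s.
3. the bar lies in both saddles, over the markers (all of step 2 and x of bar_mid in the frame of engraver between -0.006 and 0.006 m and y of bar_mid in the frame of engraver between -0.012 and 0.012 m and z of bar_mid in the frame of engraver between 0.042 and 0.05 m and angle between the x axis of bar_mid and the y axis of engraver, either way round below 0.06 rad), for 0.2 s.
4. the door is shut over them (all of step 3 and value of joint door below 0.05 rad), for 0.2 s.
5. the start button is pressed down (value of joint start above 0.0045 m and value of joint door below 0.05 rad), for 0.05 s.
At the end, for the whole second after the job is handed in: Each marker flat across a notch pair (x within 18 mm, y 6.5 mm, z 5 mm, 0.1 rad); bar in both saddles (x within 6 mm, y 12 mm, z 4 mm, 0.06 rad); door shut within 0.05 rad; button was pressed 4.5 mm or more after that and is up again (all of step 4 and value of joint start below 0.002 m); the robot touches nothing.
It fails at once if the start button is pressed while the door is not shut (value of joint start above 0.004 m and value of joint door above 0.1 rad).
Of marker_black, marker_pink, marker_blue, marker_blue2 only 2 to 4 are there at a start; the rules pass over those that are not, and their reading is None.
At some moment in a run one of marker_black, marker_pink, marker_blue, marker_blue2, bar may be knocked a few centimetres aside while the robot is not near it.
Once in a run the grip may slacken for a moment while it holds something.
It also fails if it takes over 210 s, if anything falls off the work surface, if the arm or the gripper's body presses on something with over 40 N, if the wrist force passes 120 N, or if a joint passes its speed limit or range.

ROBOT

A 7-joint arm with a two-finger parallel gripper is mounted at the origin on a cart in front of the work surface, level with it; the furniture and walls round the work are solid. World frame = base frame: x ahead of the robot, y to its left, z up, the work surface at z = 0. Lengths are in m, angles in rad, forces in N, time in s.
With the tool pointing down it reaches from about 0.425 to 0.875 m from the base axis. Payload 4.7 kg.
Tool frame: the origin (TCP) lies on the centre line of the jaws, within the pads' length; the fingertips stand ahead of it and the grasp point (between the pads) lies 2 mm behind it (nose_length is the z of the fingertips in the tool frame, in m); z points along the fingers, y is the line along which they close (so a half turn about z gives the same grasp; the last joint's range is limited). The gripper opens to 87 mm and grips with 3 to 60 N. Pads are 19 mm wide; open, the fingers measure 117 mm over their backs; the gripper's body (75 mm by 190 mm) begins 51 mm behind the grasp point.
Start: joints at [0.014, 0.321, -0.07, 1.45, 0.023, 1.371, -0.057], TCP at [0.65, -0, 0.24] pointing down, gripper open.
Joint ranges: [-2.86, 2.86], [-0.3, 2.09], [-1.38, 1.24], [0.06, 2.45], [-1.56, 4.7], [0.09, 2.05], [-2.69, 2.69]. Speed limits (rad/s): [2.57, 2.57, 3.14, 3.14, 3.14, 3.14, 3.14].

INTERFACE

Orientations are given as a rotation vector (axis times angle).
In Python, from bench import * gives the robot as it stands.
- The arm moves only by the tool send_rows, never from a script. Its arguments are lists of equal length, an entry for each row: "xyz": the shift along the tool's x, y, z in mm, a list of three; "dr": the turn, a rotation vector about the tool's x, y, z in rad, a list of three. A call has exactly 10 rows; each row is the pose to reach, as a shift and turn from the pose commanded when the call began, along the tool's axes at that moment; what a row does not reach only later rows make up. A row lasts 1/12 s, in which the tool goes at most 41.7 mm and 7.16 degrees, less where a joint would pass 70% of its speed; a pose out of reach is approached as far as the arm can. A call with a gripper value outside its range is refused whole. "jaw" is the finger opening in mm, from 0 to 87, set as the call begins (left out, the last holds). The fingers move at their own pace and stop on an object; "grip_force" is the grip in N (left out, the last holds). Time passes only in rows, so rows that repeat a pose let the fingers close, or fill a call up. It gives the time, the measured TCP pose, the force, the opening and the grip force at its end, in the units of the state.
- get_state(): the state, without advancing time (a new reading comes with each control period).
- get_image(name): name is "scene" or "side" or "wrist"; returns the picture (420x560x3 uint8, red, green, blue); there is no depth.
- calibration(name): a dict with "vfov" (degrees; the focal length in pixels is half the picture's height over the tangent of half this angle, whatever the lens; pixels are square), "cx", "cy" (the principal point, pixels), "rvec" (rotation vector, rad) and "tvec" (3), from world to camera coordinates, as OpenCV has them; the wrist camera has in their place "hand_eye" (4x4, takes a point from camera to tool coordinates, whose origin is the TCP and whose axes are the flange's). Camera axes: x right, y down, z forward; pixel columns grow to the right and rows downward; lengths in m; the calibration is good to about 2 mm. The wrist camera is an equidistant fisheye: a pixel r from the principal point sees the ray r / f radians off the axis. A picture is of the moment at which its call begins: read the wrist's pose just before it. calibration takes no time and is no camera call.
- close_job(): hands the job in; it is judged then, once.
The state is a dict: "time": time; "joint_positions": joint angles; "qd": joint speeds; "joint_torque": joint torques, N m; "position": TCP position; "tool_rot": TCP orientation; "ft_force": force on the tool from outside, world axes, zero at the start; "torque": the same for the moment, N m; "grip_width": opening from 0.0 (shut) to 1.0 (fully open); "grip_force": force on a finger pad.
Only numpy, scipy, OpenCV 4.12 (cv2) and the standard library are available. Lean on these libraries where they do the work, as an engineer would, in place of code of your own. Each camera call takes 0.05 s, during which the arm holds its last target. There are 200 camera calls.

## Working session

There is one attempt and no reset: what is moved stays moved. The work goes in short steps, Python scripts to look and compute and a tool call to move; the robot and the scene stay as the last step left them, time stands still between calls to the robot, and variables do not carry over. Pictures are saved under pics/ and viewed, at most 14 in all, crops included, and the job is handed in when it is done.

Besides the shell and the picture viewer there is one more tool, called as name(argument=value, ...) on one line, values as JSON. send_rows: Moves the arm, as the interface text tells. Its arguments: {"type":"object","properties":{"xyz":{"type":"array"},"dr":{"type":"array"},"jaw":{"type":"number"},"grip_force":{"type":"number"}},"required":["xyz","dr"]}

```bash
mkdir -p pics; ls; cat > h.py <<'E'
from bench import *
import numpy as np, cv2
from scipy.spatial.transform import Rotation as R
def snap(n,fn=None):
    s=get_state(); im=get_image(n)
    if fn: cv2.imwrite('pics/'+fn,im[:,:,::-1])
    return s,im
def cam(n,s=None):
    c=calibration(n); f=210/np.tan(np.radians(c['vfov'])/2)
    if n=='wrist':
        H=np.array(c['hand_eye']); T=np.eye(4); T[:3,:3]=R.from_rotvec(s['tool_rot']).as_matrix(); T[:3,3]=s['position']
        M=T@H; return f,c['cx'],c['cy'],M[:3,:3],M[:3,3]
    Rm=R.from_rotvec(np.ravel(c['rvec'])).as_matrix(); return f,c['cx'],c['cy'],Rm.T,-Rm.T@np.ravel(c['tvec'])
def ray(n,px,s=None):
    f,cx,cy,Rw,o=cam(n,s); d=(np.array(px,float)-[cx,cy])/f
    if n=='wrist':
        r=np.hypot(*d); v=np.r_[d/r*np.sin(r) if r>1e-9 else d,np.cos(r)]
    else: v=np.r_[d,1]
    return o,Rw@v
def onz(n,px,z,s=None):
    o,v=ray(n,px,s); return o+v*(z-o[2])/v[2]
def proj(n,P,s=None):
    f,cx,cy,Rw,o=cam(n,s); p=Rw.T@(np.array(P,float)-o)
    if n=='wrist':
        r=np.hypot(p[0],p[1]); a=np.arctan2(r,p[2]); return np.array([cx+f*a*p[0]/r,cy+f*a*p[1]/r])
    return np.array([cx+f*p[0]/p[2],cy+f*p[1]/p[2]])
E
python3 - <<'E'
from h import *
for n in('scene','side','wrist'):
    s,im=snap(n,n+'0.png'); print(n,cam(n,s))
print(s)
print(globals().get('nose_length'))
import bench; print([x for x in dir(bench) if x[0]!='_'])
a=[cv2.imread(f'pics/{n}0.png') for n in('scene','side')]
E
```

```text
pics
scene (np.float64(447.4744226655311), 271.99963679652933, 210.8524682523184, array([[-0.83188056, -0.34992864,  0.43072577],
       [-0.5548998 ,  0.51357443, -0.65446735],
       [ 0.00780713, -0.78344831, -0.62140791]]), array([-0.06238302,  0.93213515,  0.98599739]))
side (np.float64(467.87523901025384), 281.6415067165598, 213.77787738047218, array([[ 0.97620712, -0.12457516,  0.17748432],
       [-0.21535977, -0.46152486,  0.8605899 ],
       [-0.0252947 , -0.87833697, -0.47737233]]), array([ 0.34249067, -1.02796463,  0.64132819]))
wrist (np.float64(325.19226210127806), 280.6514109521761, 211.8433880640651, array([[ 9.99998114e-01,  1.13263406e-03, -1.57755300e-03],
       [ 7.02039326e-04, -9.68212206e-01, -2.50129231e-01],
       [-1.81071095e-03,  2.50127652e-01, -9.68211175e-01]]), array([0.64970231, 0.06704805, 0.38439667]))
{'time': 0.1, 'joint_positions': array([ 0.01410358,  0.32175394, -0.07007716,  1.45154903,  0.0225723 ,
        1.3707872 , -0.05688141]), 'qd': array([ 0.00134945, -0.00099505,  0.00168216, -0.00246037, -0.00080323,
       -0.00082856,  0.00045299]), 'joint_torque': array([ 1.37795760e-04, -4.92569017e+01, -4.06077392e-01, -3.13399816e+01,
       -6.42974046e-02,  3.95253638e-02,  6.49213871e-05]), 'position': array([ 6.49538662e-01, -4.41758187e-05,  2.38569491e-01]), 'tool_rot': array([-2.22058656e+00, -2.22065335e+00,  1.97346745e-03]), 'ft_force': array([0.23002079, 0.26301452, 0.54411813]), 'torque': array([ 0.00915702, -0.01837753,  0.02545939]), 'grip_force': 0.0, 'grip_width': 0.9992407375821524}
0.017
['MotionError', 'calibration', 'close_job', 'get_image', 'get_state', 'nose_length']
```

View pics/scene0.png

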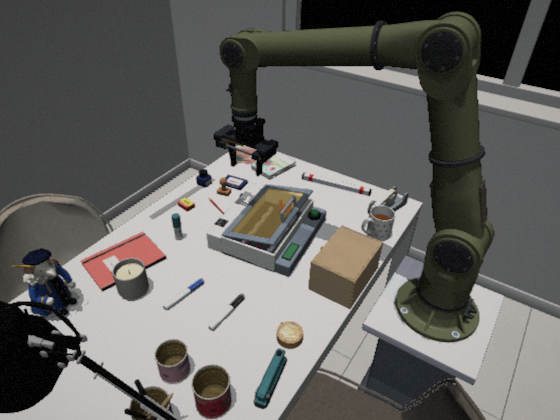

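View pics/side0.png

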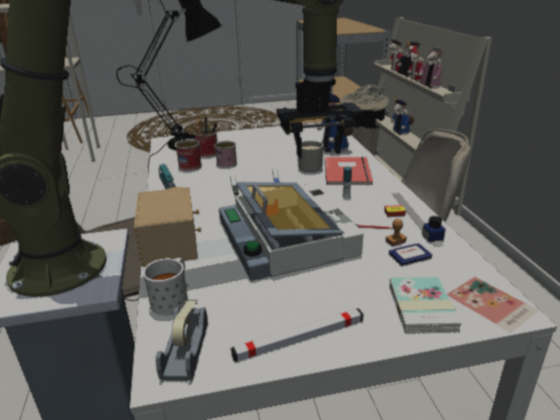

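View pics/wrist0.png

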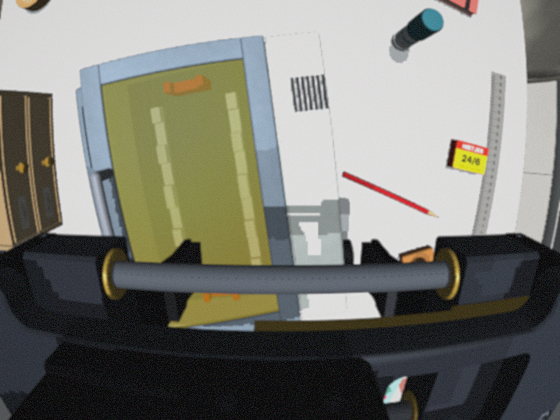

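The scene view shows the machine mid-table, with a blue marker near (185,293), a black marker near (227,312) and the bar near (336,184). I'll zoom in for the machine pose.

```bash
python3 - <<'E'
import cv2,numpy as np
a=cv2.imread('pics/scene0.png')[165:285,195:345]; b=cv2.imread('pics/side0.png')[165:285,205:365]
A=cv2.resize(a,(750,600),interpolation=cv2.INTER_CUBIC); B=cv2.resize(b,(800,600),interpolation=cv2.INTER_CUBIC)
cv2.imwrite('pics/c1.png',A);cv2.imwrite('pics/c2.png',B)
E
```

```text
(no output)
```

View pics/c1.png

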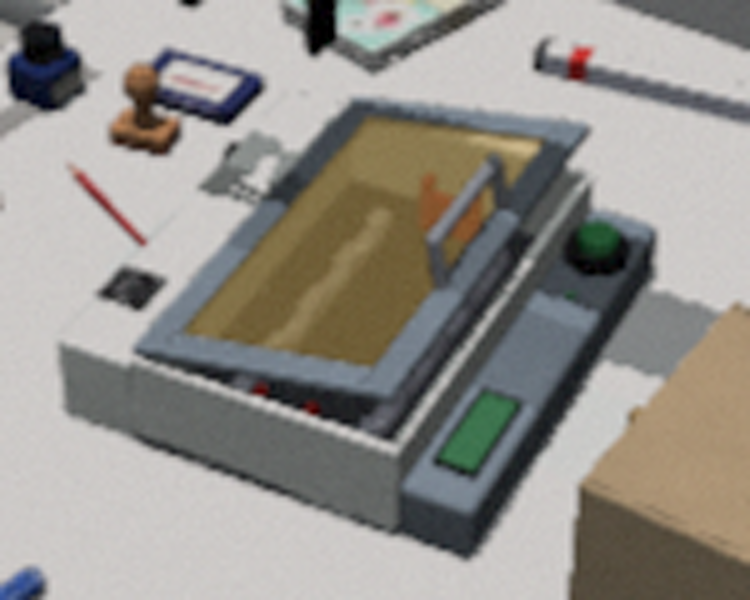

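View pics/c2.png

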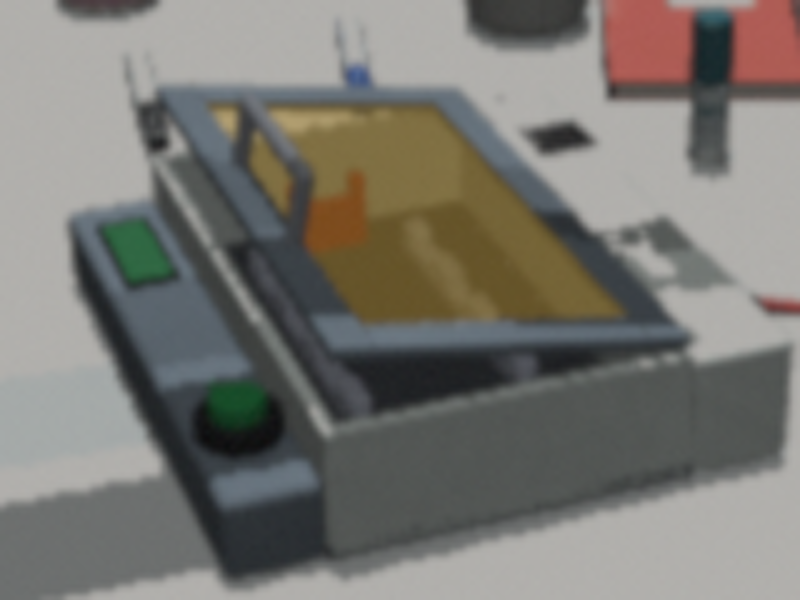

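```bash
python3 - <<'E'
from h import *
c=lambda x,y:(195+x/5,165+y/5); d=lambda x,y:(205+x/5,165+y/5)
for nm,n,p,z in [('rimFL','scene',c(398,447),.07),('FLbot','scene',c(398,527),0),('rearL top','scene',c(62,345),.066),('consFLbot','scene',c(468,555),0),('btn','scene',c(600,235),.052),
 ('rimFR','side',d(330,432),.07),('FRbot','side',d(330,552),0),('rearRtop','side',d(788,345),.066),('rearRbot','side',d(780,462),0),('consFRbot','side',d(232,580),0),('btn','side',d(238,390),.052)]:
    print(nm,onz(n,p,z).round(4))
# markers and bar
im=cv2.imread('pics/scene0.png')
hsv=cv2.cvtColor(im,cv2.COLOR_BGR2HSV)
cr=im[270:335,155:255]; cv2.imwrite('pics/c3.png',cv2.resize(cr,None,fx=6,fy=6,interpolation=cv2.INTER_CUBIC))
E
```

```text
rimFL [0.4521 0.1342 0.07  ]
FLbot [0.4531 0.1313 0.    ]
rearL top [0.6768 0.1721 0.066 ]
consFLbot [0.4056 0.1271 0.    ]
btn [ 0.4624 -0.1276  0.052 ]
rimFR [ 0.4941 -0.1634  0.07  ]
FRbot [ 0.4928 -0.1569  0.    ]
rearRtop [ 0.72   -0.1386  0.066 ]
rearRbot [ 0.7197 -0.1391  0.    ]
consFRbot [ 0.4453 -0.1669  0.    ]
btn [ 0.4637 -0.0894  0.052 ]
```

View pics/c3.png

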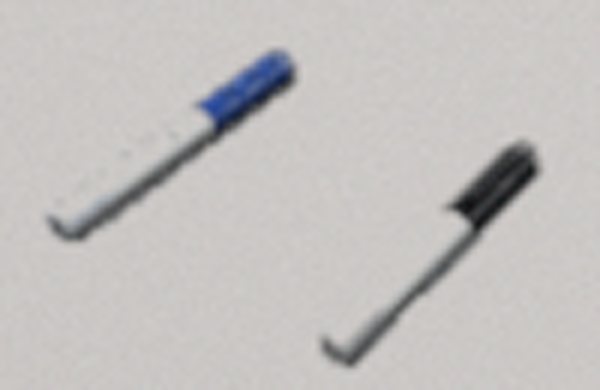

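The crop shows a door already slightly ajar, plus the blue marker (ends at about crop (285,65) and (65,222)) and the black one ((525,158) and (338,348)). Next I'll triangulate the handle, markers and bar.

```bash
cat >> h.py <<'E'
def tri(L):
    A=np.zeros((3,3));b=np.zeros(3)
    for n,p in L:
        o,v=ray(n,p);v=v/np.linalg.norm(v);M=np.eye(3)-np.outer(v,v);A+=M;b+=M@o
    return np.linalg.solve(A,b)
def w2m(P,C=(.561,-.001),yaw=.138):
    P=np.array(P,float);c,s=np.cos(yaw),np.sin(yaw);d=P[:2]-C;return np.r_[c*d[0]+s*d[1],-s*d[0]+c*d[1],P[2:]]
def m2w(P,C=(.561,-.001),yaw=.138):
    P=np.array(P,float);c,s=np.cos(yaw),np.sin(yaw);return np.r_[C[0]+c*P[0]-s*P[1],C[1]+s*P[0]+c*P[1],P[2:]]
E
python3 - <<'E'
from h import *
c=lambda x,y:(195+x/5,165+y/5); d=lambda x,y:(205+x/5,165+y/5); e=lambda x,y:(155+x/6,270+y/6)
for nm,a,b in [('h+',c(433,240),d(245,105)),('h-',c(492,163),d(305,180)),('btn',c(600,235),d(238,390)),('doorFR',c(588,128),d(330,345)),('doorFL',c(392,392),d(165,90))]:
    P=tri([('scene',a),('side',b)]); print(nm,P.round(4),w2m(P).round(4))
for nm,p,q in [('blue',e(285,62),e(68,220)),('black',e(525,160),e(338,345))]:
    P=onz('scene',p,.009);Q=onz('scene',q,.009); print(nm,P.round(3),Q.round(3),((P+Q)/2).round(4),np.linalg.norm(P-Q),np.arctan2(*(P-Q)[1::-1]))
for n in('scene','side'):
    h=cv2.cvtColor(cv2.imread(f'pics/{n}0.png'),cv2.COLOR_BGR2HSV)
    m=((h[...,0]<6)|(h[...,0]>174))&(h[...,1]>150)&(h[...,2]>90)
    k,l,st,ce=cv2.connectedComponentsWithStats(m.astype(np.uint8))
    for i in range(1,k):
        if st[i,4]>8: print(n,ce[i].round(1),st[i,4],onz(n,ce[i],.01).round(3))
E
```

```text
h+ [0.4929 0.0351 0.1414] [-0.0625  0.0451  0.1414]
h- [ 0.5061 -0.0533  0.14  ] [-0.0615 -0.0442  0.14  ]
btn [ 0.458  -0.1131  0.0656] [-0.1174 -0.0968  0.0656]
doorFR [ 0.495  -0.1578  0.1106] [-0.0869 -0.1462  0.1106]
doorFL [0.4608 0.1315 0.1092] [-0.081   0.1451  0.1092]
blue [0.601 0.291 0.009] [0.62  0.421 0.009] [0.6105 0.3561 0.009 ] 0.13190457812101883 -1.710721781343763
black [0.467 0.275 0.009] [0.472 0.406 0.009] [0.4696 0.3404 0.009 ] 0.13094120063355372 -1.6094234700371477
scene [361.1 188.7] 9 [ 0.412 -0.396  0.01 ]
side [413.7  49.2] 12 [2.13  2.434 0.01 ]
side [346.1 316.1] 39 [ 0.61  -0.343  0.01 ]
side [250.3 346.1] 52 [ 0.409 -0.379  0.01 ]
```

send_rows(xyz=[[-2, -40, 0], [-5, -80, 10], [-7, -120, 20], [-9, -150, 35], [-9, -150, 45], [-9, -150, 45], [-9, -150, 45], [-9, -150, 45], [-9, -150, 45], [-9, -150, 45]], dr=[[0, 0, -0.07], [0, 0, -0.138], [0, 0, -0.138], [0, 0, -0.138], [0, 0, -0.138], [0, 0, -0.138], [0, 0, -0.138], [0, 0, -0.138], [0, 0, -0.138], [0, 0, -0.138]], jaw=87)

```text
time: 0.98
position: [0.5013, -0.0089, 0.1952]
tool_rot: [2.062, 2.369, 0.002]
ft_force: [0.5, -0.3, -1.2]
grip_width: 0.998
grip_force: 0.0
```

```bash
python3 - <<'E'
from h import *
s,im=snap('wrist','w1.png'); print(s['position'],s['tool_rot'],s['time'],R.from_rotvec(s['tool_rot']).as_matrix().round(3))
for y in(.045,-.045):
    print(proj('wrist',m2w([-.062,y,.1407]),s))
E
```

```text
[ 0.50132232 -0.00886919  0.19523277] [2.06212206e+00 2.36882012e+00 1.51238294e-03] 0.9833 [[-0.138  0.99   0.001]
 [ 0.99   0.138  0.   ]
 [-0.     0.001 -1.   ]]
[277.95874688 166.04260818]
[278.15570388 296.04103369]
```

View pics/w1.png

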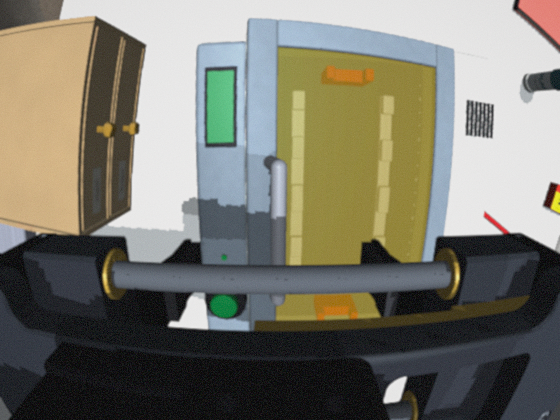

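The handle (column 279, rows 160–300) sits where predicted. I'll descend and grip, and compute the arc numbers.

send_rows(xyz=[[0, 0, 10], [0, 0, 20], [0, 0, 30], [0, 0, 40], [0, 0, 50], [0, 0, 56], [0, 0, 56], [0, 0, 56], [0, 0, 56], [0, 0, 56]], dr=[[0, 0, 0], [0, 0, 0], [0, 0, 0], [0, 0, 0], [0, 0, 0], [0, 0, 0], [0, 0, 0], [0, 0, 0], [0, 0, 0], [0, 0, 0]], jaw=45)

```text
time: 1.87
position: [0.5006, -0.009, 0.1392]
tool_rot: [2.062, 2.369, 0.001]
ft_force: [0.1, 0.8, -0.1]
grip_width: 0.523
grip_force: 0.0
```

send_rows(xyz=[[0, 0, 0], [0, 0, 0], [0, 0, 0], [0, 0, 0], [0, 0, 0], [0, 0, 0], [0, 0, 0], [0, 0, 0], [0, 0, 0], [0, 0, 0]], dr=[[0, 0, 0], [0, 0, 0], [0, 0, 0], [0, 0, 0], [0, 0, 0], [0, 0, 0], [0, 0, 0], [0, 0, 0], [0, 0, 0], [0, 0, 0]], jaw=0, grip_force=20)

```text
time: 2.7
position: [0.4997, -0.0091, 0.1385]
tool_rot: [-2.063, -2.369, 0.001]
ft_force: [-1.4, 0.3, 0.7]
grip_width: 0.106
grip_force: 20.0
```

```bash
python3 - <<'E'
from h import *
s=get_state();print(s['position'],s['grip_width']*87,s['ft_force'],w2m(s['position']))
b=.406+np.arange(31)*.05
x=92-169.3*np.cos(b);z=74.5+169.3*np.sin(b)
for i in(0,10,20):
    print([[0,float(round(x[k]-x[i])),float(-round(z[k]-z[i]))] for k in range(i+1,i+11)])
E
```

```text
[ 0.4996791  -0.00908589  0.13846727] 9.1901643899014 [-1.35304881  0.31343115  0.68773605] [-0.06185025  0.00042644  0.13846727]
[[0, 4.0, -8.0], [0, 7.0, -15.0], [0, 12.0, -22.0], [0, 16.0, -30.0], [0, 21.0, -36.0], [0, 27.0, -43.0], [0, 32.0, -49.0], [0, 38.0, -55.0], [0, 45.0, -61.0], [0, 51.0, -66.0]]
[[0, 7.0, -5.0], [0, 14.0, -10.0], [0, 21.0, -14.0], [0, 29.0, -18.0], [0, 36.0, -22.0], [0, 44.0, -25.0], [0, 52.0, -28.0], [0, 60.0, -30.0], [0, 68.0, -32.0], [0, 77.0, -34.0]]
[[0, 8.0, -1.0], [0, 17.0, -2.0], [0, 25.0, -2.0], [0, 34.0, -2.0], [0, 42.0, -2.0], [0, 51.0, -1.0], [0, 59.0, 1.0], [0, 67.0, 2.0], [0, 75.0, 5.0], [0, 83.0, 7.0]]
```

send_rows(xyz=[[0, 4, -8], [0, 7, -15], [0, 12, -22], [0, 16, -30], [0, 21, -36], [0, 27, -43], [0, 32, -49], [0, 38, -55], [0, 45, -61], [0, 51, -66]], dr=[[0, 0, 0], [0, 0, 0], [0, 0, 0], [0, 0, 0], [0, 0, 0], [0, 0, 0], [0, 0, 0], [0, 0, 0], [0, 0, 0], [0, 0, 0]])

```text
time: 3.53
position: [0.5498, -0.0026, 0.2059]
tool_rot: [-2.063, -2.368, 0.004]
ft_force: [-7.7, -1.0, 2.0]
grip_width: 0.109
grip_force: 20.0
```

send_rows(xyz=[[0, 7, -5], [0, 14, -10], [0, 21, -14], [0, 29, -18], [0, 36, -22], [0, 44, -25], [0, 52, -28], [0, 60, -30], [0, 68, -32], [0, 77, -34]], dr=[[0, 0, 0], [0, 0, 0], [0, 0, 0], [0, 0, 0], [0, 0, 0], [0, 0, 0], [0, 0, 0], [0, 0, 0], [0, 0, 0], [0, 0, 0]])

```text
time: 4.37
position: [0.6277, 0.0075, 0.2414]
tool_rot: [2.063, 2.366, 0.0]
ft_force: [-5.5, -2.8, 3.0]
grip_width: 0.102
grip_force: 20.0
```

send_rows(xyz=[[0, 8, -1], [0, 17, -2], [0, 25, -2], [0, 34, -2], [0, 42, -2], [0, 51, -1], [0, 59, 1], [0, 67, 2], [0, 75, 5], [0, 83, 7]], dr=[[0, 0, 0], [0, 0, 0], [0, 0, 0], [0, 0, 0], [0, 0, 0], [0, 0, 0], [0, 0, 0], [0, 0, 0], [0, 0, 0], [0, 0, 0]])

```text
time: 5.2
position: [0.7105, 0.0184, 0.2326]
tool_rot: [2.063, 2.366, 0.0]
ft_force: [-1.8, -4.8, 3.1]
grip_width: 0.109
grip_force: 20.0
```

```bash
python3 - <<'E'
from h import *
s,im=snap('scene','s2.png'); P=w2m(s['position']); print(P,s['grip_width']*87,s['grip_force'],s['ft_force'])
a=cv2.imread('pics/s2.png')[120:300,170:400];cv2.imwrite('pics/c4.png',cv2.resize(a,None,fx=3,fy=3,interpolation=cv2.INTER_CUBIC))
E
```

```text
[ 0.15075346 -0.00131242  0.23263405] 9.4614405558869 20.00216156244278 [-1.76011522 -4.79523638  3.06478516]
```

View pics/c4.png

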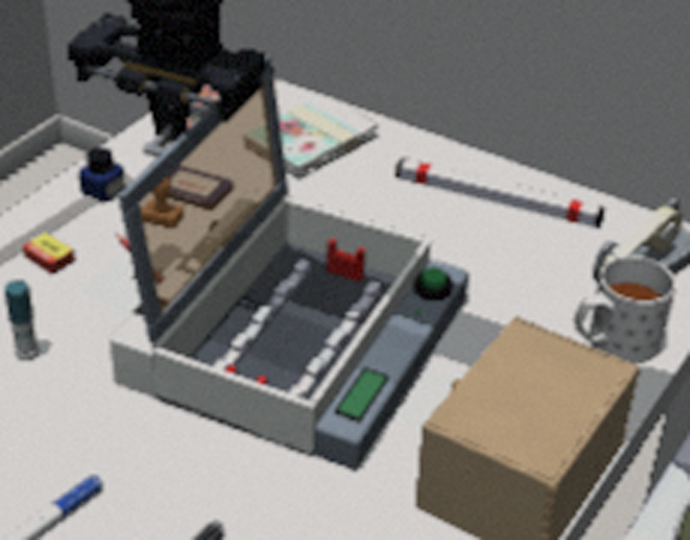

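The door stands open at about 1.7 rad. I'll release, rise and go over the black marker.

send_rows(xyz=[[0, 0, 0], [0, 0, 0], [0, 0, 0], [0, 0, -10], [0, 0, -30], [0, 0, -50], [0, 0, -70], [0, 0, -80], [0, 0, -80], [0, 0, -80]], dr=[[0, 0, 0], [0, 0, 0], [0, 0, 0], [0, 0, 0], [0, 0, 0], [0, 0, 0], [0, 0, 0], [0, 0, 0], [0, 0, 0], [0, 0, 0]], jaw=50)

```text
time: 6.08
position: [0.7091, 0.0205, 0.312]
tool_rot: [2.062, 2.369, 0.002]
ft_force: [-0.9, -0.5, -1.8]
grip_width: 0.567
grip_force: 0.0
```

send_rows(xyz=[[35, -19, 0], [70, -39, 0], [105, -58, 0], [141, -78, 0], [176, -97, 0], [211, -116, 0], [246, -136, 10], [282, -155, 40], [317, -175, 80], [352, -194, 110]], dr=[[0, 0, 0.02], [0, 0, 0.04], [0, 0, 0.06], [0, 0, 0.08], [0, 0, 0.1], [0, 0, 0.12], [0, 0, 0.14], [0, 0, 0.16], [0, 0, 0.177], [0, 0, 0.177]])

```text
time: 6.92
position: [0.4812, 0.3225, 0.2192]
tool_rot: [2.265, 2.177, -0.003]
ft_force: [1.2, -0.1, -0.7]
grip_width: 0.574
grip_force: 0.0
```

send_rows(xyz=[[0, 0, 10], [0, 0, 20], [0, 0, 30], [0, 0, 40], [0, 0, 50], [0, 0, 50], [0, 0, 50], [0, 0, 50], [0, 0, 50], [0, 0, 50]], dr=[[0, 0, 0], [0, 0, 0], [0, 0, 0], [0, 0, 0], [0, 0, 0], [0, 0, 0], [0, 0, 0], [0, 0, 0], [0, 0, 0], [0, 0, 0]])

```text
time: 7.75
position: [0.4837, 0.3223, 0.1726]
tool_rot: [2.264, 2.177, 0.002]
ft_force: [0.2, -0.6, -0.2]
grip_width: 0.574
grip_force: 0.0
```

```bash
python3 - <<'E'
from h import *
s,im=snap('wrist','w2.png'); print(s['position'],s['joint_positions'].round(2),R.from_rotvec(s['tool_rot']).as_matrix()[:,0])
snap('side','sd2.png')
E
```

```text
[0.48373047 0.32229774 0.17260051] [-0.39  0.23 -0.27  1.71  0.07  1.21 -0.72] [3.91382830e-02 9.99233452e-01 8.38845771e-04]
```

View pics/w2.png

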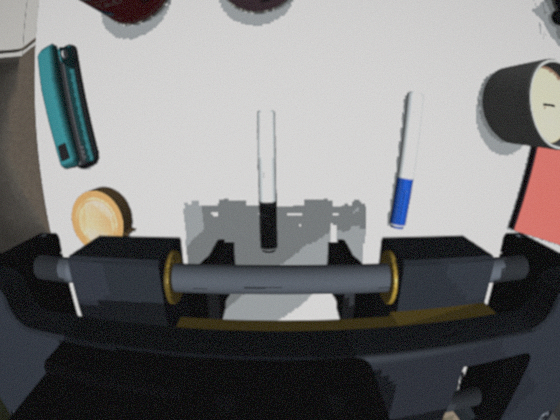

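The wrist view shows only two markers: black with ends (266,110)/(268,250), and blue with ends (415,93)/(398,227).

```bash
cat >> h.py <<'E'
def rel(s,P):  # world target TCP -> tool shift mm
    return (R.from_rotvec(s['tool_rot']).as_matrix().T@(np.array(P)-s['position'])*1000).round(1)
def tyaw(s):
    x=R.from_rotvec(s['tool_rot']).as_matrix()[:,0]; return np.arctan2(x[1],x[0])
E
python3 - <<'E'
from h import *
s=get_state()
for nm,a,b in[('black',(266,110),(268,251)),('blue',(415,93),(398,227))]:
    P=onz('wrist',a,.014,s);Q=onz('wrist',b,.014,s);m=(P+Q)/2;ax=np.arctan2(*(P-Q)[1::-1]);m[2]=.019
    print(nm,P,Q,m,np.linalg.norm(P-Q),ax,'tool rel',rel(s,m),'dz turn',-(ax-tyaw(s)))
E
```

```text
black [0.47343214 0.4083038  0.014     ] [0.46899083 0.27081726 0.014     ] [0.47121149 0.33956053 0.019     ] 0.1375582568166982 1.5385039757145784 tool rel [ 16.8 -13.1 153.3] dz turn -0.006735804346140073
blue [0.61876519 0.42540813 0.014     ] [0.60270619 0.29017887 0.014     ] [0.61073569 0.3577935  0.019     ] 0.1361794555669433 1.4525960147637313 tool rel [ 40.4 125.6 153.5] dz turn 0.079172156604707
```

send_rows(xyz=[[5, -4, 20], [10, -8, 40], [17, -13, 60], [17, -13, 80], [17, -13, 100], [17, -13, 120], [17, -13, 135], [17, -13, 146], [17, -13, 152], [17, -13, 152]], dr=[[0, 0, 0], [0, 0, 0], [0, 0, -0.007], [0, 0, -0.007], [0, 0, -0.007], [0, 0, -0.007], [0, 0, -0.007], [0, 0, -0.007], [0, 0, -0.007], [0, 0, -0.007]], jaw=50)

```text
time: 8.68
position: [0.4704, 0.3391, 0.0187]
tool_rot: [-2.256, -2.185, 0.003]
ft_force: [-0.3, -0.0, 0.4]
grip_width: 0.571
grip_force: 0.0
```

send_rows(xyz=[[0, 0, 0], [0, 0, 0], [0, 0, 0], [0, 0, 0], [0, 0, 0], [0, 0, 0], [0, 0, 0], [0, 0, 0], [0, 0, -15], [0, 0, -30]], dr=[[0, 0, 0], [0, 0, 0], [0, 0, 0], [0, 0, 0], [0, 0, 0], [0, 0, 0], [0, 0, 0], [0, 0, 0], [0, 0, 0], [0, 0, 0]], jaw=0, grip_force=20)

```text
time: 9.52
position: [0.47, 0.3389, 0.049]
tool_rot: [-2.256, -2.185, 0.004]
ft_force: [0.3, 0.6, 0.9]
grip_width: 0.2
grip_force: 20.0
```

```bash
python3 - <<'E'
from h import *
s=get_state();P=m2w([0,.075,.15]);print(s['position'],s['grip_width']*87,tyaw(s),rel(s,P),'turn',-(np.pi+.138-tyaw(s)))
E
```

```text
[0.47001796 0.33886925 0.0490158 ] 17.38425133386354 1.5388166412335802 [-263.    88.9 -100.8] turn -1.7407760123562128
```

send_rows(xyz=[[0, 0, -30], [0, 0, -60], [-20, 7, -90], [-50, 17, -101], [-85, 29, -101], [-120, 41, -101], [-155, 53, -101], [-190, 64, -101], [-225, 76, -101], [-263, 89, -101]], dr=[[0, 0, -0.12], [0, 0, -0.24], [0, 0, -0.36], [0, 0, -0.48], [0, 0, -0.6], [0, 0, -0.72], [0, 0, -0.84], [0, 0, -0.96], [0, 0, -1.08], [0, 0, -1.2]])

```text
time: 10.35
position: [0.5499, 0.0779, 0.1508]
tool_rot: [0.668, 3.07, 0.0]
ft_force: [0.3, -0.3, 0.4]
grip_width: 0.199
grip_force: 20.0
```

send_rows(xyz=[[0, 0, 0], [0, 0, 0], [0, 0, 0], [0, 0, 0], [0, 0, 0], [0, 0, 0], [0, 0, 0], [0, 0, 0], [0, 0, 0], [0, 0, 0]], dr=[[0, 0, -0.12], [0, 0, -0.24], [0, 0, -0.36], [0, 0, -0.48], [0, 0, -0.54], [0, 0, -0.54], [0, 0, -0.54], [0, 0, -0.54], [0, 0, -0.54], [0, 0, -0.54]])

```text
time: 11.18
position: [0.5499, 0.0795, 0.1508]
tool_rot: [-0.164, 3.137, -0.0]
ft_force: [-0.2, -0.1, 0.0]
grip_width: 0.198
grip_force: 20.0
```

```bash
python3 - <<'E'
from h import *
s,im=snap('wrist','w3.png');P=m2w([0,.075,.036]);print(s['position'],s['joint_positions'].round(2),s['grip_width']*87,tyaw(s),rel(s,P),'turn',-(np.pi+.138-tyaw(s)))
for m in [(0,.122,.036),(0,-.122,.036),(-.045,0,.024),(.045,0,.024),(-.117,-.1,.0656),(-.084,.145,.07),(-.084,-.145,.07)]: print(m,proj('wrist',m2w(m),s).round(1))
E
```

```text
[0.5499     0.07951605 0.15076021] [ 0.08  0.2  -0.3   1.79  0.06  1.16  1.43] 17.255782397161397 -3.0370211806355694 [-1.000e-01 -6.300e+00  1.148e+02] turn -6.316613834225363
(0, 0.122, 0.036) [330.5 211.3]
(0, -0.122, 0.036) [ 72.2 219.3]
(-0.045, 0, 0.024) [185.9 161.8]
(0.045, 0, 0.024) [195.7 259.2]
(-0.117, -0.1, 0.0656) [58.5 92. ]
(-0.084, 0.145, 0.07) [368.5 106.5]
(-0.084, -0.145, 0.07) [ 21.5 138.1]
```

View pics/w3.png

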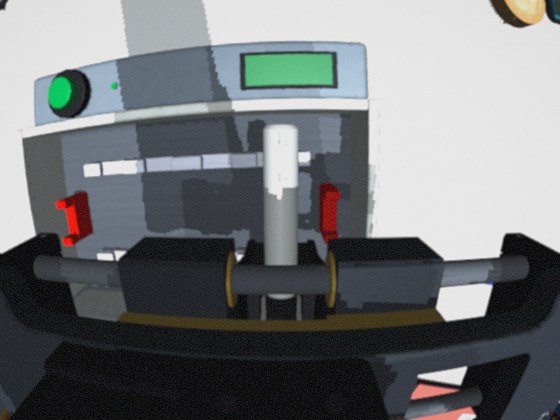

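```bash
python3 - <<'E'
from h import *
s=get_state(); im=cv2.imread('pics/w3.png');h=cv2.cvtColor(im,cv2.COLOR_BGR2HSV)
m=((h[...,0]<8)|(h[...,0]>172))&(h[...,1]>170)&(h[...,2]>60);m[260:]=0
k,l,st,ce=cv2.connectedComponentsWithStats(m.astype(np.uint8))
for i in range(1,k):
    if st[i,4]>20: print(st[i],ce[i].round(1))
for y in(.122,-.122):
    print(np.array([proj('wrist',m2w([x,y+d,.05]),s) for x in(-.022,-.014,.022) for d in(-.006,.006)]).round(0).tolist())
g=(h[...,0]>45)&(h[...,0]<80)&(h[...,1]>120)&(h[...,2]>80);k,l,st,ce=cv2.connectedComponentsWithStats(g.astype(np.uint8))
for i in range(1,k):
    if st[i,4]>50: print('g',st[i],ce[i],w2m(onz('wrist',ce[i],.064,s)))
b=cv2.resize(im[130:260,50:350],None,fx=2.6,fy=2.6,interpolation=cv2.INTER_CUBIC);cv2.imwrite('pics/c5.png',b)
for j,y in enumerate((-.075,-.027,.027)):
    print([((proj('wrist',m2w([-.045,y+d,.024]),s)-[50,130])*2.6).round(0).tolist() for d in(-.013,.013)])
E
```

```text
[320 184  20  59 868] [328.3 210.8]
[  56  193   36   53 1099] [ 75.8 217.3]
[[326.0, 188.0], [341.0, 188.0], [326.0, 199.0], [341.0, 198.0], [325.0, 242.0], [340.0, 241.0]]
[[56.0, 201.0], [65.0, 200.0], [57.0, 209.0], [66.0, 208.0], [64.0, 245.0], [73.0, 245.0]]
g [ 245   54   87   32 2536] [287.70031546  68.86395899] [-0.11190517  0.08902788  0.064     ]
g [ 48  76  24  33 622] [59.48553055 92.13826367] [-0.11696622 -0.10023913  0.064     ]
[[130.0, 101.0], [190.0, 95.0]]
[[245.0, 91.0], [314.0, 85.0]]
[[394.0, 80.0], [471.0, 76.0]]
```

View pics/c5.png

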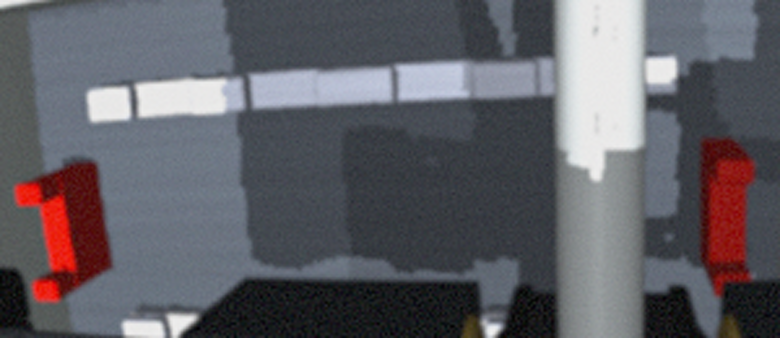

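The saddles, button and comb notches all match prediction to about 1–2 px. Lowering the black marker into notch 3.

send_rows(xyz=[[0, -3, 15], [0, -6, 30], [0, -6, 45], [0, -6, 60], [0, -6, 75], [0, -6, 88], [0, -6, 98], [0, -6, 106], [0, -6, 112], [0, -6, 114]], dr=[[0, 0, -0.033], [0, 0, -0.033], [0, 0, -0.033], [0, 0, -0.033], [0, 0, -0.033], [0, 0, -0.033], [0, 0, -0.033], [0, 0, -0.033], [0, 0, -0.033], [0, 0, -0.033]])

```text
time: 12.07
position: [0.5502, 0.0734, 0.0361]
tool_rot: [0.217, -3.133, 0.0]
ft_force: [-4.3, -0.9, 11.9]
grip_width: 0.198
grip_force: 20.0
```

```bash
python3 - <<'E'
from h import *
s=get_state();P=m2w([0,.075,.0355]);print(w2m(s['position']),s['ft_force'],s['grip_width']*87,rel(s,P),'turn',-(np.pi+.138-tyaw(s)))
E
```

```text
[-0.00048971  0.07522029  0.03611304] [-4.30761828 -0.89266309 11.90027675] 17.20820289199929 [-0.5 -0.2  0.6] turn -6.2830815398735
```

send_rows(xyz=[[0, 0, 0], [0, 0, 0], [0, 0, 0], [0, 0, 0], [0, 0, 0], [0, 0, -10], [0, 0, -30], [0, 0, -60], [0, 0, -90], [0, 0, -115]], dr=[[0, 0, 0], [0, 0, 0], [0, 0, 0], [0, 0, 0], [0, 0, 0], [0, 0, 0], [0, 0, 0], [0, 0, 0], [0, 0, 0], [0, 0, 0]], jaw=36)

```text
time: 12.9
position: [0.551, 0.0737, 0.1548]
tool_rot: [-0.217, 3.132, 0.0]
ft_force: [0.9, 0.1, -0.6]
grip_width: 0.414
grip_force: 0.0
```

```bash
python3 - <<'E'
from h import *
s,im=snap('wrist','w4.png'); s2,im2=snap('scene','s3.png'); snap('side','sd3.png')
# both views into one picture
a=cv2.resize(im[100:300,60:420],(560,311));b=cv2.resize(im2[180:330,150:350],(400,300))
c=np.zeros((311,760,3),np.uint8);cv2.imwrite('pics/m1.png',np.hstack([a,cv2.resize(b,(240,180)) if 0 else cv2.copyMakeBorder(cv2.resize(im2[190:330,160:360],(240,168)),0,143,0,0,0)])[:,:,::-1])
P=m2w([0,-.075,.15]);B=np.array([.6107,.3578,.15]);print(s['position'],rel(s,B),'turn to blue',-(1.4526+np.pi*0-tyaw(s)))
E
```

```text
[0.55102381 0.07365532 0.15475864] [-98.3 273.2   5. ] turn to blue -4.455850995924125
```

View pics/m1.png

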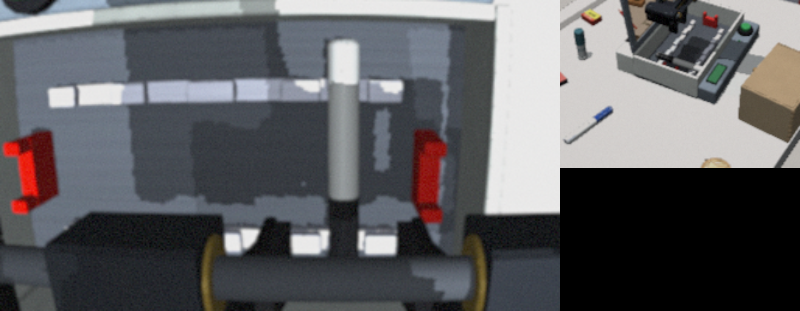

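The black marker lies between the teeth at notch 3. Now going to the blue one.

send_rows(xyz=[[0, 0, -15], [-5, 15, -20], [-15, 45, -20], [-28, 80, -20], [-40, 110, -20], [-52, 145, -20], [-64, 180, -20], [-76, 215, -20], [-88, 245, -10], [-98, 273, 0]], dr=[[0, 0, 0.12], [0, 0, 0.24], [0, 0, 0.36], [0, 0, 0.48], [0, 0, 0.6], [0, 0, 0.72], [0, 0, 0.84], [0, 0, 0.96], [0, 0, 1.08], [0, 0, 1.2]], jaw=50)

```text
time: 13.88
position: [0.6097, 0.3597, 0.1507]
tool_rot: [-1.597, -2.705, 0.0]
ft_force: [0.1, -0.3, -0.3]
grip_width: 0.572
grip_force: 0.0
```

send_rows(xyz=[[0, 0, 0], [0, 0, 0], [0, 0, 0], [0, 0, 0], [0, 0, 0], [0, 0, 0], [0, 0, 0], [0, 0, 0], [0, 0, 0], [0, 0, 0]], dr=[[0, 0, 0.12], [0, 0, 0.24], [0, 0, 0.36], [0, 0, 0.48], [0, 0, 0.6], [0, 0, 0.627], [0, 0, 0.627], [0, 0, 0.627], [0, 0, 0.627], [0, 0, 0.627]])

```text
time: 14.72
position: [0.6098, 0.3572, 0.1513]
tool_rot: [-2.348, -2.087, 0.001]
ft_force: [0.2, 0.2, 0.6]
grip_width: 0.576
grip_force: 0.0
```

```bash
python3 - <<'E'
from h import *
s,im=snap('wrist','w5.png')
f=np.array([.6107,.3578,.019]);u=np.array([np.cos(1.4526),np.sin(1.4526),0])*.068
print(s['position'],s['joint_positions'].round(2),rel(s,f),'turn',-(1.4526-tyaw(s)))
print(proj('wrist',f+u,s),proj('wrist',f-u,s))
h=cv2.cvtColor(im,cv2.COLOR_RGB2HSV);b=((h[...,0]>105)&(h[...,0]<130)&(h[...,1]>130)&(h[...,2]>60)).astype(np.uint8)
k,l,st,ce=cv2.connectedComponentsWithStats(b)
for i in range(1,k):
    if st[i,4]>60: print(st[i],ce[i],onz('wrist',ce[i],.018,s))
cap=onz('wrist',ce[1+np.argmax(st[1:,4])],.018,s);print('expected cap centre',f-u*(.045/.068))
# from the front marker's placement
E
```

```text
[0.60981008 0.35722301 0.151318  ] [-0.46  0.49 -0.15  1.4   0.07  1.26 -0.73] [  0.7   0.9 132.3] turn 0.0008414395941100938
[281.77699606 127.716132  ] [281.4418349  275.95862043]
[531   0  29  12 300] [546.17         5.04666667] [0.93738014 0.558348   0.018     ]
[275 225  16  40 613] [282.31647635 244.6182708 ] [0.60709685 0.32129232 0.018     ]
expected cap centre [0.60539354 0.31311397 0.019     ]
```

send_rows(xyz=[[0, 1, 20], [1, 1, 40], [1, 1, 60], [1, 1, 80], [1, 1, 100], [1, 1, 115], [1, 1, 125], [1, 1, 131], [1, 1, 131], [1, 1, 131]], dr=[[0, 0, 0], [0, 0, 0], [0, 0, 0], [0, 0, 0], [0, 0, 0], [0, 0, 0], [0, 0, 0], [0, 0, 0], [0, 0, 0], [0, 0, 0]])

```text
time: 15.6
position: [0.6116, 0.3585, 0.0214]
tool_rot: [2.348, 2.086, 0.001]
ft_force: [-0.7, 0.5, 0.3]
grip_width: 0.576
grip_force: 0.0
```

send_rows(xyz=[[0, 0, 0], [0, 0, 0], [0, 0, 0], [0, 0, 0], [0, 0, 0], [0, 0, 0], [0, 0, 0], [0, 0, 0], [0, 0, -15], [0, 0, -30]], dr=[[0, 0, 0], [0, 0, 0], [0, 0, 0], [0, 0, 0], [0, 0, 0], [0, 0, 0], [0, 0, 0], [0, 0, 0], [0, 0, 0], [0, 0, 0]], jaw=0, grip_force=20)

```text
time: 16.43
position: [0.6103, 0.3578, 0.0507]
tool_rot: [-2.348, -2.086, 0.004]
ft_force: [-0.6, -0.0, -0.0]
grip_width: 0.201
grip_force: 20.0
```

```bash
python3 - <<'E'
from h import *
s=get_state();P=m2w([0,-.075,.15]);print(s['position'],s['grip_width']*87,tyaw(s),rel(s,P),'turn',-(np.pi+.138-tyaw(s)))
E
```

```text
[0.61029487 0.35777343 0.05070384] 17.51726568992663 1.4528349395762532 [-434.8   12.1  -98.6] turn -1.8267577140135398
```

send_rows(xyz=[[0, 0, -25], [0, -5, -50], [0, -10, -75], [0, -15, -99], [0, -20, -99], [0, -25, -99], [0, -30, -99], [0, -35, -99], [0, -40, -99], [0, -45, -99]], dr=[[0, 0, -0.12], [0, 0, -0.24], [0, 0, -0.36], [0, 0, -0.48], [0, 0, -0.6], [0, 0, -0.72], [0, 0, -0.84], [0, 0, -0.96], [0, 0, -1.08], [0, 0, -1.2]])

```text
time: 17.27
position: [0.5668, 0.3638, 0.1521]
tool_rot: [0.751, 3.048, 0.002]
ft_force: [0.1, -0.1, 0.1]
grip_width: 0.2
grip_force: 20.0
```

send_rows(xyz=[[0, 0, 0], [0, 0, 0], [0, 0, 0], [0, 0, 0], [0, 0, 0], [0, 0, 0], [0, 0, 0], [0, 0, 0], [0, 0, 0], [0, 0, 0]], dr=[[0, 0, -0.12], [0, 0, -0.24], [0, 0, -0.36], [0, 0, -0.48], [0, 0, -0.6], [0, 0, -0.627], [0, 0, -0.627], [0, 0, -0.627], [0, 0, -0.627], [0, 0, -0.627]])

```text
time: 18.1
position: [0.5666, 0.3636, 0.1504]
tool_rot: [-0.216, 3.133, 0.0]
ft_force: [-0.3, 0.2, -0.6]
grip_width: 0.197
grip_force: 20.0
```

```bash
python3 - <<'E'
from h import *
s=get_state();P=m2w([0,-.075,.15]);print(s['position'],s['joint_positions'].round(2),s['grip_width']*87,rel(s,P),'turn',-(np.pi+.138-tyaw(s)))
E
```

```text
[0.5665921  0.36360222 0.15041916] [-0.25  0.46 -0.48  1.48  0.22  1.25  0.95] 17.131774173151303 [ 5.550e+01 -4.354e+02  4.000e-01] turn -6.283732652602006
```

send_rows(xyz=[[15, -40, 0], [30, -80, 0], [45, -120, 0], [55, -160, 0], [55, -200, 0], [55, -240, 0], [55, -280, 0], [55, -320, 0], [55, -360, 0], [55, -400, 0]], dr=[[0, 0, 0], [0, 0, 0], [0, 0, 0], [0, 0, 0], [0, 0, 0], [0, 0, 0], [0, 0, 0], [0, 0, 0], [0, 0, 0], [0, 0, 0]])

```text
time: 18.93
position: [0.5671, -0.0421, 0.1504]
tool_rot: [-0.216, 3.133, -0.001]
ft_force: [0.5, 1.1, -0.1]
grip_width: 0.196
grip_force: 20.0
```

send_rows(xyz=[[0, -20, 0], [0, -35, 0], [0, -35, 0], [0, -35, 0], [0, -35, 0], [0, -35, 0], [0, -35, 0], [0, -35, 0], [0, -35, 0], [0, -35, 0]], dr=[[0, 0, 0], [0, 0, 0], [0, 0, 0], [0, 0, 0], [0, 0, 0], [0, 0, 0], [0, 0, 0], [0, 0, 0], [0, 0, 0], [0, 0, 0]])

```text
time: 19.77
position: [0.5719, -0.0745, 0.1499]
tool_rot: [-0.218, 3.134, -0.0]
ft_force: [0.4, 0.4, -0.2]
grip_width: 0.2
grip_force: 20.0
```

```bash
python3 - <<'E'
from h import *
s,im=snap('wrist','w6.png');P=m2w([0,-.075,.039]);print(s['position'],s['grip_width']*87,rel(s,P),'turn',-(-np.pi+.138-tyaw(s)))
for x in(-.0695,.0695): print('black end',proj('wrist',m2w([x,.075,.03]),s))
cv2.imwrite('pics/m2.png',im[60:330,:,::-1])
E
```

```text
[ 0.57189737 -0.07446768  0.14985484] 17.42392755029935 [  0.7  -0.7 110.9] turn 0.000803655369338685
black end [449.85803339 135.19856304]
black end [433.20587692 279.5176    ]
```

View pics/m2.png

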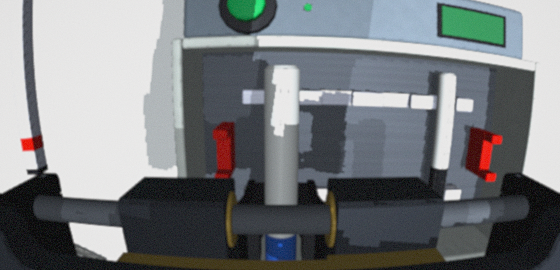

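Black is well placed (its front end is at (447,135), where predicted). Lowering blue into notch 0.

send_rows(xyz=[[0, -1, 15], [0, -1, 30], [0, -1, 45], [0, -1, 60], [0, -1, 75], [0, -1, 88], [0, -1, 98], [0, -1, 106], [0, -1, 110], [0, -1, 112]], dr=[[0, 0, 0], [0, 0, 0], [0, 0, 0], [0, 0, 0], [0, 0, 0], [0, 0, 0], [0, 0, 0], [0, 0, 0], [0, 0, 0], [0, 0, 0]])

```text
time: 20.65
position: [0.5719, -0.0759, 0.0373]
tool_rot: [0.217, -3.134, -0.0]
ft_force: [-0.0, -0.3, 0.2]
grip_width: 0.199
grip_force: 20.0
```

send_rows(xyz=[[0, 0, 0], [0, 0, 0], [0, 0, 0], [0, 0, 0], [0, 0, 0], [0, 0, -10], [0, 0, -30], [0, 0, -60], [0, 0, -100], [0, 0, -130]], dr=[[0, 0, 0], [0, 0, 0], [0, 0, 0], [0, 0, 0], [0, 0, 0], [0, 0, 0], [0, 0, 0], [0, 0, 0], [0, 0, 0], [0, 0, 0]], jaw=36)

```text
time: 21.48
position: [0.5725, -0.0758, 0.1714]
tool_rot: [-0.217, 3.132, -0.001]
ft_force: [-0.2, -0.0, -0.0]
grip_width: 0.411
grip_force: 0.0
```

```bash
python3 - <<'E'
from h import *
s,im=snap('wrist','w7.png');sd,im2=snap('side','sd4.png');_,im3=snap('scene','s4.png')
print(s['position'])
cv2.imwrite('pics/m3.png',np.hstack([cv2.resize(im[60:300,60:460],(480,288)),cv2.resize(im2[160:370,180:390],(288,288))])[:,:,::-1])
for y in(.075,-.075):
  for x in(-.0695,.0695): print('end',proj('wrist',m2w([x,y,.034]),s))
for n,I in(('scene',im3),('side',im2)):
    h=cv2.cvtColor(I,cv2.COLOR_RGB2HSV)
    m=((h[...,0]<6)|(h[...,0]>174))&(h[...,1]>140)&(h[...,2]>80)
    k,l,st,ce=cv2.connectedComponentsWithStats(m.astype(np.uint8))
    for i in range(1,k):
        if st[i,4]>6: print(n,ce[i].round(1),st[i,4],onz(n,ce[i],.014).round(3))
E
```

```text
[ 0.57254094 -0.07577118  0.17136141]
end [442.49128919 133.81011174]
end [427.72154213 271.4245017 ]
end [282.63817645 126.56856802]
end [282.26819649 275.54424602]
scene [310.2 177.6] 17 [ 0.604 -0.347  0.014]
scene [360.7 189.9] 18 [ 0.408 -0.382  0.014]
scene [183.1 205.2] 15 [0.89  0.059 0.014]
scene [284.7 205. ] 13 [ 0.593 -0.145  0.014]
scene [257.1 245.9] 8 [0.551 0.084 0.014]
side [413.8  48.2] 18 [2.139 2.45  0.014]
side [399.2  54.9] 11 [1.915 2.23  0.014]
side [419.9  65.6] 12 [1.877 1.835 0.014]
side [270.2 204.9] 75 [0.555 0.164 0.014]
side [346.2 316.7] 47 [ 0.608 -0.349  0.014]
side [250.3 346.4] 60 [ 0.409 -0.384  0.014]
```

View pics/m3.png

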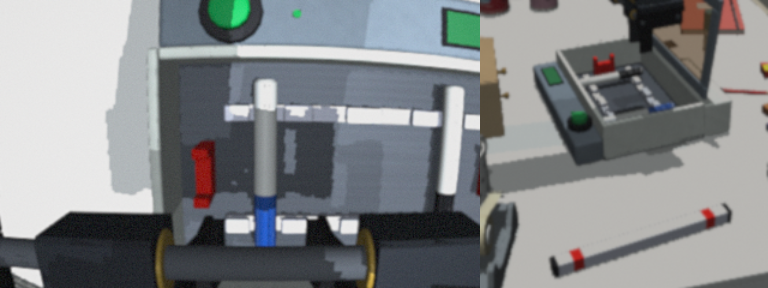

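Both markers lie in notches 0 and 3, and the bar's red bands give its mid-point near (0.507,-0.366). Going there.

send_rows(xyz=[[10, -28, 0], [21, -56, 0], [31, -84, 0], [42, -112, 0], [52, -140, 0], [63, -168, 0], [73, -196, 0], [84, -224, 0], [95, -252, 0], [105, -278, 0]], dr=[[0, 0, -0.037], [0, 0, -0.037], [0, 0, -0.037], [0, 0, -0.037], [0, 0, -0.037], [0, 0, -0.037], [0, 0, -0.037], [0, 0, -0.037], [0, 0, -0.037], [0, 0, -0.037]], jaw=55)

```text
time: 22.47
position: [0.5048, -0.3671, 0.1667]
tool_rot: [0.274, -3.128, -0.002]
ft_force: [1.0, 0.2, 0.5]
grip_width: 0.633
grip_force: 0.0
```

send_rows(xyz=[[0, 0, 0], [0, 0, 0], [0, 0, 0], [0, 0, 0], [0, 0, 0], [0, 0, 0], [0, 0, 0], [0, 0, 0], [0, 0, 0], [0, 0, 0]], dr=[[0, 0, 0], [0, 0, 0], [0, 0, 0], [0, 0, 0], [0, 0, 0], [0, 0, 0], [0, 0, 0], [0, 0, 0], [0, 0, 0], [0, 0, 0]])

```text
time: 23.3
position: [0.5064, -0.3656, 0.1679]
tool_rot: [-0.275, 3.129, -0.0]
ft_force: [0.0, 0.4, 0.6]
grip_width: 0.635
grip_force: 0.0
```

```bash
cat > bar.py <<'E'
from h import *
def bands(n,z=.02,vmin=80):
    s,I=snap(n); h=cv2.cvtColor(I,cv2.COLOR_RGB2HSV)
    m=((h[...,0]<6)|(h[...,0]>174))&(h[...,1]>140)&(h[...,2]>vmin)
    k,l,st,ce=cv2.connectedComponentsWithStats(m.astype(np.uint8))
    return s,[(ce[i].round(1),st[i].tolist(),onz(n,ce[i],z,s).round(4)) for i in range(1,k) if st[i,4]>8]
E
python3 - <<'E'
from bar import *
for n,z in(('wrist',.02),('side',.015),('scene',.015)):
    s,b=bands(n,z)
    print(n,s['position']); [print(' ',*x) for x in b]
s=get_state();f=np.array([.507,-.3655,.022]);print(rel(s,f),-(.1755-np.pi-tyaw(s)),s['joint_positions'].round(2))
u=np.array([np.cos(.1755),np.sin(.1755),0]);print([proj('wrist',f+u*d-[0,0,.002],s).round(0) for d in(-.135,-.1,.1,.135)])
E
```

```text
wrist [ 0.50635609 -0.36563851  0.16786346]
  [275.4  93.8] [265, 87, 22, 15, 320] [ 0.408  -0.3888  0.02  ]
  [276.3 298.2] [267, 293, 19, 11, 191] [ 0.6048 -0.3535  0.02  ]
  [456.5 416.5] [453, 414, 8, 6, 18] [ 0.7902 -0.0377  0.02  ]
side [ 0.50629684 -0.36565301  0.16779514]
  [413.8  48.4] [412, 45, 4, 7, 17] [2.133  2.4388 0.015 ]
  [399.1  55.2] [397, 54, 5, 4, 13] [1.908  2.2159 0.015 ]
  [419.   65.4] [417, 63, 5, 8, 25] [1.872  1.8378 0.015 ]
  [346.7 318.3] [342, 313, 9, 13, 65] [ 0.6065 -0.355   0.015 ]
  [250.8 348.7] [246, 342, 9, 15, 81] [ 0.4088 -0.3906  0.015 ]
scene [ 0.50628656 -0.36572815  0.16784893]
  [310.2 177.6] [309, 175, 4, 6, 17] [ 0.6033 -0.3454  0.015 ]
  [361.2 188.3] [360, 187, 3, 4, 9] [ 0.4102 -0.3911  0.015 ]
  [284.4 206.8] [279, 200, 12, 13, 89] [ 0.5874 -0.1344  0.015 ]
  [180.1 203.8] [178, 202, 6, 5, 9] [0.903  0.0597 0.015 ]
[-7.000e-01  1.000e-01  1.458e+02] -0.0003332541364340358 [ 0.68  0.31 -0.11  1.61  0.04  1.22  2.3 ]
[array([282.,  58.]), array([282.,  96.]), array([282., 300.]), array([282., 327.])]
```

send_rows(xyz=[[1, -3, 20], [1, -5.5, 40], [1, -5.5, 60], [1, -5.5, 80], [1, -5.5, 100], [1, -5.5, 120], [1, -5.5, 135], [1, -5.5, 143], [1, -5.5, 146], [1, -5.5, 146]], dr=[[0, 0, 0], [0, 0, 0], [0, 0, 0], [0, 0, 0], [0, 0, 0], [0, 0, 0], [0, 0, 0], [0, 0, 0], [0, 0, 0], [0, 0, 0]])

```text
time: 24.28
position: [0.5061, -0.3712, 0.0214]
tool_rot: [0.275, -3.129, -0.001]
ft_force: [0.2, -0.9, 0.5]
grip_width: 0.632
grip_force: 0.0
```

send_rows(xyz=[[0, 0, 0], [0, 0, 0], [0, 0, 0], [0, 0, 0], [0, 0, 0], [0, 0, 0], [0, 0, 0], [0, 0, 0], [0, 0, -15], [0, 0, -30]], dr=[[0, 0, 0], [0, 0, 0], [0, 0, 0], [0, 0, 0], [0, 0, 0], [0, 0, 0], [0, 0, 0], [0, 0, 0], [0, 0, 0], [0, 0, 0]], jaw=0, grip_force=45)

```text
time: 25.12
position: [0.5052, -0.3706, 0.0507]
tool_rot: [0.275, -3.127, -0.003]
ft_force: [0.3, 0.3, -1.2]
grip_width: 0.229
grip_force: 45.0
```

send_rows(xyz=[[0, 0, -30], [0, 0, -60], [0, 0, -90], [0, 0, -120], [0, 0, -150], [0, 0, -160], [0, 0, -160], [0, 0, -160], [0, 0, -160], [0, 0, -160]], dr=[[0, 0, 0], [0, 0, 0], [0, 0, 0], [0, 0, 0.08], [0, 0, 0.18], [0, 0, 0.3], [0, 0, 0.42], [0, 0, 0.54], [0, 0, 0.66], [0, 0, 0.78]])

```text
time: 25.95
position: [0.506, -0.3712, 0.2114]
tool_rot: [-0.945, -2.996, -0.0]
ft_force: [0.7, -0.2, -0.3]
grip_width: 0.224
grip_force: 45.0
```

send_rows(xyz=[[0, 0, 0], [0, 0, 0], [0, 0, 0], [0, 0, 0], [0, 0, 0], [0, 0, 0], [0, 0, 0], [0, 0, 0], [0, 0, 0], [0, 0, 0]], dr=[[0, 0, 0.1], [0, 0, 0.2], [0, 0, 0.3], [0, 0, 0.4], [0, 0, 0.5], [0, 0, 0.6], [0, 0, 0.7], [0, 0, 0.8], [0, 0, 0.83], [0, 0, 0.83]])

```text
time: 26.78
position: [0.5061, -0.3711, 0.2113]
tool_rot: [-2.066, -2.366, 0.0]
ft_force: [0.3, 0.3, -0.2]
grip_width: 0.225
grip_force: 45.0
```

```bash
python3 - <<'E'
from bar import *
s,b=bands('wrist',.18);[print(x) for x in b]
P=m2w([-.015,0,.2]);print(s['position'],s['grip_width']*87,rel(s,P),'turn',-(np.pi/2+.138-tyaw(s)),s['joint_positions'].round(2))
E
```

```text
(array([280.5,  61.1]), [259, 46, 44, 31, 1285], array([ 0.4916, -0.267 ,  0.18  ]))
[ 0.50609746 -0.37106576  0.2112918 ] 19.617089456685008 [359.2  89.4  11.4] turn -0.002547749753524675 [ 0.52  0.29  0.09  1.55 -0.03  1.3   0.74]
```

send_rows(xyz=[[30, 8, 0], [66, 17, 0], [102, 26, 0], [140, 35, 0], [177, 44, 0], [214, 54, 0], [250, 63, 0], [287, 72, 0], [324, 81, 0], [359, 89, 0]], dr=[[0, 0, -0.003], [0, 0, -0.003], [0, 0, -0.003], [0, 0, -0.003], [0, 0, -0.003], [0, 0, -0.003], [0, 0, -0.003], [0, 0, -0.003], [0, 0, -0.003], [0, 0, -0.003]])

```text
time: 27.67
position: [0.5456, -0.0013, 0.2119]
tool_rot: [2.059, 2.372, 0.001]
ft_force: [0.7, -0.7, -0.7]
grip_width: 0.224
grip_force: 45.0
```

send_rows(xyz=[[0, 0, 0], [0, 0, 0], [0, 0, 10], [0, 0, 20], [0, 0, 35], [0, 0, 50], [0, 0, 60], [0, 0, 60], [0, 0, 60], [0, 0, 60]], dr=[[-0.03, 0, 0], [-0.06, 0, 0], [-0.1, 0, 0], [-0.13, 0, 0], [-0.15, 0, 0], [-0.15, 0, 0], [-0.15, 0, 0], [-0.15, 0, 0], [-0.15, 0, 0], [-0.15, 0, 0]])

```text
time: 28.5
position: [0.5466, -0.0035, 0.1526]
tool_rot: [1.993, 2.292, 0.174]
ft_force: [0.1, -0.4, -1.8]
grip_width: 0.225
grip_force: 45.0
```

```bash
python3 - <<'E'
from bar import *
s,b=bands('wrist',s_z:=.148)
[print(x) for x in b]
M=R.from_rotvec(s['tool_rot']).as_matrix();z=M[:,2]
zm=w2m(s['position']+z*.0115)
f=np.r_[m2w([0,0]),.050]-z*.0115
print('bar centre m',zm,'w',s['grip_width']*87,'rel',rel(s,f),'yaw err',-(np.pi/2+.138-tyaw(s)),'z axis m',w2m(np.r_[z[:2]+[.561,-.001],0]))
# band point expected if centred
print('band exp',proj('wrist',s['position']+z*.0015+M[:,0]*.1,s),proj('wrist',s['position']+z*.0015+M[:,0]*.135,s))
E
```

```text
(array([281. ,  61.1]), [253, 46, 58, 32, 1538], array([0.5335, 0.095 , 0.148 ]))
(array([466.4, 234.2]), [448, 219, 37, 30, 106], array([0.66  , 0.0222, 0.148 ]))
bar centre m [-0.01288172 -0.0004671   0.14128021] w 19.594273756487727 rel [ 0.5 -1.  92.2] yaw err 0.0013348267886668097 z axis m [1.50765834e-01 6.63451506e-06 0.00000000e+00]
band exp [280.95219888  58.26179643] [281.00535838 -10.72111546]
```

send_rows(xyz=[[0, -1, 12], [0, -1, 25], [0, -1, 38], [0, -1, 50], [0, -1, 60], [0, -1, 70], [0, -1, 78], [0, -1, 85], [0, -1, 90], [0, -1, 93]], dr=[[0, 0, 0], [0, 0, 0], [0, 0, 0], [0, 0, 0], [0, 0, 0], [0, 0, 0], [0, 0, 0], [0, 0, 0], [0, 0, 0], [0, 0, 0]])

```text
time: 29.38
position: [0.5585, -0.0017, 0.059]
tool_rot: [1.994, 2.293, 0.172]
ft_force: [-2.7, 0.4, 9.0]
grip_width: 0.225
grip_force: 45.0
```

```bash
python3 - <<'E'
from bar import *
s=get_state();z=R.from_rotvec(s['tool_rot']).as_matrix()[:,2]
print('bar centre m',w2m(s['position']+z*.0115),s['ft_force'],s['grip_width']*87,tyaw(s)-np.pi/2-.138)
E
```

```text
bar centre m [-0.00084712 -0.00038003  0.04765453] [-2.73235949  0.41802737  8.99895916] 19.531858139269836 0.001007796474414735
```

send_rows(xyz=[[0, 0, 0], [0, 0, 0], [0, 0, 0], [0, 0, 0], [0, 0, 0], [0, 0, -5], [0, 0, -15], [0, 0, -40], [0, 0, -70], [0, 0, -100]], dr=[[0, 0, 0], [0, 0, 0], [0, 0, 0], [0, 0, 0], [0, 0, 0], [0, 0, 0], [0, 0, 0], [0, 0, 0], [0, 0, 0], [0, 0, 0]], jaw=36)

```text
time: 30.22
position: [0.5431, -0.0038, 0.1602]
tool_rot: [1.994, 2.293, 0.172]
ft_force: [1.9, 0.4, -0.2]
grip_width: 0.41
grip_force: 0.0
```

send_rows(xyz=[[0, 0, -30], [0, 0, -60], [0, 0, -90], [0, 0, -120], [0, 0, -120], [0, 0, -120], [0, 0, -120], [0, 0, -120], [0, 0, -120], [0, 0, -120]], dr=[[0.05, 0, 0], [0.1, 0, 0], [0.15, 0, 0], [0.15, 0, 0], [0.15, 0, 0], [0.15, 0, 0], [0.15, 0, 0], [0.15, 0, 0], [0.15, 0, 0], [0.15, 0, 0]])

```text
time: 31.05
position: [0.5254, -0.0063, 0.2761]
tool_rot: [-2.061, -2.369, 0.002]
ft_force: [0.6, 0.2, -0.3]
grip_width: 0.414
grip_force: 0.0
```

```bash
python3 - <<'E'
from bar import *
for n in('wrist','scene','side'):
    s,b=bands(n,.051,60); print(n,w2m(s['position']))
    for c,st,P in b: print(c,st,w2m(onz(n,c,.054,s)).round(4))
    # expected
    print('exp',[proj(n,m2w([0,y,.054]),s).round(1).tolist() for y in(.1,-.1)],'saddle',[proj(n,m2w([0,y,.045]),s).round(1).tolist() for y in(.122,-.122)])
    cv2.imwrite(f'pics/fin_{n}.png',get_image(n)[:,:,::-1])
E
```

```text
wrist [-0.03595365 -0.00037264  0.27612099]
[299.4  84.3] [295, 78, 9, 14, 102] [-0.0159  0.1186  0.054 ]
[328.9  85. ] [324, 79, 11, 13, 109] [0.0173 0.1188 0.054 ]
[313.  102.1] [304, 97, 19, 12, 208] [-0.0006  0.0985  0.054 ]
[436.6 196.2] [432, 193, 10, 8, 30] [ 0.1584 -0.0076  0.054 ]
[460.2 213.8] [441, 199, 39, 31, 122] [ 0.1977 -0.0304  0.054 ]
exp [[313.5, 100.8], [310.0, 268.0]] saddle [[312.8, 82.8], [308.9, 280.6]]
scene [-0.03573822 -0.00045299  0.27649333]
[281.9 202.9] [279, 200, 7, 6, 15] [ 0.0044 -0.1057  0.054 ]
[183.6 206.2] [178, 202, 11, 9, 26] [0.2951 0.0591 0.054 ]
[287.9 208.5] [284, 203, 7, 10, 46] [-0.0268 -0.0864  0.054 ]
[255.6 238.8] [252, 237, 8, 5, 18] [0.0006 0.0973 0.054 ]
[208.  408.6] [198, 401, 20, 17, 173] [-0.1587  0.626   0.054 ]
exp [[255.4, 239.4], [282.4, 204.2]] saddle [[252.1, 245.9], [285.0, 202.7]]
side [-0.03552772 -0.00042606  0.27682819]
[413.8  48.4] [412, 45, 4, 7, 17] [1.7513 2.0003 0.054 ]
[399.2  55.4] [397, 54, 5, 4, 16] [1.5105 1.8158 0.054 ]
[418.6  66.2] [417, 63, 5, 9, 34] [1.4165 1.4586 0.054 ]
[417.7  77.3] [415, 76, 6, 3, 13] [1.239 1.211 0.054]
[205.7 146.9] [201, 138, 12, 16, 114] [-0.0727  0.6129  0.054 ]
[190.7 160.1] [185, 151, 11, 17, 80] [-0.1468  0.5078  0.054 ]
[273.1 201.4] [268, 199, 10, 6, 17] [0.0074 0.1081 0.054 ]
[265.2 208. ] [263, 201, 7, 13, 53] [-0.0253  0.0795  0.054 ]
[395.2 213.6] [388, 212, 16, 4, 37] [ 0.2765 -0.083   0.054 ]
[299.1 237.3] [295, 236, 9, 4, 19] [ 0.0017 -0.0958  0.054 ]
exp [[271.5, 203.1], [299.1, 238.3]] saddle [[269.1, 202.7], [302.6, 246.0]]
```

```bash
cat > prof.py <<'E'
from h import *
s,I=snap('wrist');g=cv2.cvtColor(I,cv2.COLOR_RGB2GRAY)
ys=np.arange(-.14,.14,.001)
for x in(-.06,-.025,.022):
    v=[]
    for y in ys:
        p=proj('wrist',m2w([x,y,.034]),s).round().astype(int); v.append(int(g[p[1],p[0]]) if 0<=p[0]<560 and 0<=p[1]<420 else 0)
    print(x,[(int(round(ys[i]*1000)),v[i]) for i in range(0,280,3)] )
E
python3 prof.py; python3 -c "
from h import *
s=get_state();b=.2264+1.70;P=m2w([.092-.1693*np.cos(b),0,.0745+.1693*np.sin(b)]);print(w2m(P),rel(s,P))"
```

```text
-0.06 [(-140, 110), (-137, 111), (-134, 114), (-131, 116), (-128, 107), (-125, 110), (-122, 101), (-119, 99), (-116, 93), (-113, 84), (-110, 68), (-107, 51), (-104, 64), (-101, 75), (-98, 71), (-95, 74), (-92, 75), (-89, 75), (-86, 75), (-83, 99), (-80, 168), (-77, 190), (-74, 192), (-71, 172), (-68, 143), (-65, 87), (-62, 54), (-59, 79), (-56, 79), (-53, 76), (-50, 77), (-47, 78), (-44, 77), (-41, 76), (-38, 77), (-35, 77), (-32, 66), (-29, 60), (-26, 58), (-23, 59), (-20, 60), (-17, 85), (-14, 105), (-11, 109), (-8, 109), (-5, 107), (-2, 109), (1, 111), (4, 108), (7, 108), (10, 110), (13, 109), (16, 108), (19, 108), (22, 107), (25, 110), (28, 107), (31, 111), (34, 106), (37, 109), (40, 110), (43, 110), (46, 109), (49, 107), (52, 112), (55, 126), (58, 127), (61, 122), (64, 80), (67, 195), (70, 232), (73, 233), (76, 233), (79, 232), (82, 195), (85, 125), (88, 124), (91, 129), (94, 128), (97, 131), (100, 128), (103, 128), (106, 125), (109, 133), (112, 133), (115, 132), (118, 130), (121, 132), (124, 131), (127, 132), (130, 118), (133, 77), (136, 79), (139, 72)]
-0.025 [(-140, 109), (-1
[... 1489 characters left out ...]
59), (-29, 58), (-26, 59), (-23, 57), (-20, 57), (-17, 64), (-14, 81), (-11, 98), (-8, 106), (-5, 102), (-2, 103), (1, 105), (4, 109), (7, 105), (10, 106), (13, 103), (16, 103), (19, 106), (22, 111), (25, 108), (28, 109), (31, 110), (34, 110), (37, 108), (40, 108), (43, 110), (46, 110), (49, 109), (52, 125), (55, 125), (58, 125), (61, 125), (64, 93), (67, 26), (70, 38), (73, 46), (76, 42), (79, 45), (82, 63), (85, 129), (88, 128), (91, 130), (94, 130), (97, 125), (100, 127), (103, 131), (106, 128), (109, 131), (112, 120), (115, 74), (118, 100), (121, 126), (124, 119), (127, 112), (130, 93), (133, 75), (136, 75), (139, 72)]
[ 1.50942867e-01 -3.46944695e-18  2.33207997e-01] [  0.3 186.3  43.9]
```

```bash
python3 - <<'E'
from h import *
a=cv2.imread('pics/s2.png',0)
for fn in('s3.png','s4.png','fin_scene.png'):
    b=cv2.imread('pics/'+fn,0)
    for (x0,x1,y0,y1) in [(206,222,178,194),(208,222,190,215)]:
        t=cv2.resize(a[y0:y1,x0:x1],None,fx=4,fy=4,interpolation=cv2.INTER_CUBIC);w=cv2.resize(b[y0-8:y1+8,x0-8:x1+8],None,fx=4,fy=4,interpolation=cv2.INTER_CUBIC)
        r=cv2.matchTemplate(w,t,cv2.TM_CCOEFF_NORMED);_,v,_,l=cv2.minMaxLoc(r);print(fn,v,l[0]/4-8,l[1]/4-8)
def corner(th): # outer top corner, left
    b=np.array([.092-.18*np.cos(th)+.004*np.sin(th),.151,.0745+.18*np.sin(th)+.004*np.cos(th)]);return proj('scene',m2w(b))
for th in(1.5,1.6,1.65,1.7,1.75): print(th,corner(th))
E
```

```text
s3.png 0.9861316680908203 -0.25 0.0
s3.png 0.9883633852005005 -0.25 0.0
s4.png 0.9864563941955566 -0.25 0.0
s4.png 0.9880090951919556 -0.25 0.0
fin_scene.png 0.9856714010238647 -0.25 0.0
fin_scene.png 0.988211989402771 -0.25 0.0
1.5 [219.52983416 188.37447199]
1.6 [214.03346    186.72771097]
1.65 [211.33042169 186.10763206]
1.7 [208.6684548  185.62436869]
1.75 [206.05544425 185.27822133]
```

The door hasn't moved (1.70 rad). Going back over the handle with a narrow jaw and gripping it.

send_rows(xyz=[[0, 0, -25], [0, 20, -50], [0, 50, -55], [0, 85, -55], [0, 120, -55], [0, 155, -55], [0, 186, -55], [0, 186, -55], [0, 186, -55], [0, 186, -55]], dr=[[0, 0, 0], [0, 0, 0], [0, 0, 0], [0, 0, 0], [0, 0, 0], [0, 0, 0], [0, 0, 0], [0, 0, 0], [0, 0, 0], [0, 0, 0]], jaw=26)

```text
time: 32.23
position: [0.7099, 0.0194, 0.3317]
tool_rot: [-2.061, -2.37, 0.001]
ft_force: [-0.7, 0.5, -0.2]
grip_width: 0.298
grip_force: 0.0
```

```bash
python3 - <<'E'
from h import *
s=get_state();print(w2m(s['position']),rel(s,m2w([.151,0,.2325])),s['grip_width']*87,tyaw(s)-np.pi/2-.138)
E
```

```text
[ 1.50278955e-01 -2.52246159e-04  3.31692765e-01] [ 0.2  0.8 99.2] 25.9339559967683 0.001008206720420124
```

send_rows(xyz=[[0, 1, 15], [0, 1, 30], [0, 1, 45], [0, 1, 58], [0, 1, 68], [0, 1, 78], [0, 1, 86], [0, 1, 93], [0, 1, 98], [0, 1, 99]], dr=[[0, 0, 0], [0, 0, 0], [0, 0, 0], [0, 0, 0], [0, 0, 0], [0, 0, 0], [0, 0, 0], [0, 0, 0], [0, 0, 0], [0, 0, 0]])

```text
time: 33.07
position: [0.7109, 0.0196, 0.2321]
tool_rot: [-2.061, -2.37, 0.001]
ft_force: [-0.4, -0.5, -0.8]
grip_width: 0.297
grip_force: 0.0
```

send_rows(xyz=[[0, 0, 0], [0, 0, 0], [0, 0, 0], [0, 0, 0], [0, 0, 0], [0, 0, 0], [0, 0, 0], [0, 0, 0], [0, 0, 0], [0, 0, 0]], dr=[[0, 0, 0], [0, 0, 0], [0, 0, 0], [0, 0, 0], [0, 0, 0], [0, 0, 0], [0, 0, 0], [0, 0, 0], [0, 0, 0], [0, 0, 0]], jaw=0, grip_force=20)

```text
time: 33.9
position: [0.7117, 0.0197, 0.2339]
tool_rot: [2.061, 2.369, 0.002]
ft_force: [1.3, -0.0, 2.6]
grip_width: 0.102
grip_force: 20.0
```

```bash
python3 - <<'E'
from h import *
s=get_state();P=w2m(s['position']);print(P,s['grip_width']*87,s['ft_force'])
b0=np.pi-np.arctan2(P[2]+.002-.0745,P[0]-.092);print('theta',b0-.2264)
b=np.linspace(b0,.2264+.0,31)
x=92-169.3*np.cos(b);z=74.5+169.3*np.sin(b)
for i in(0,10,20): print([[0,float(round(x[k]-x[i])),float(-round(z[k]-z[i]))] for k in range(i+1,i+11)])
E
```

```text
[ 0.15211904 -0.00025014  0.23393608] 8.876256656428982 [ 1.2816949  -0.03646586  2.55597773]
theta 1.7008869080560303
[[0, -9.0, -3.0], [0, -18.0, -6.0], [0, -28.0, -8.0], [0, -37.0, -9.0], [0, -47.0, -10.0], [0, -56.0, -11.0], [0, -66.0, -11.0], [0, -75.0, -10.0], [0, -85.0, -9.0], [0, -94.0, -7.0]]
[[0, -9.0, 2.0], [0, -19.0, 5.0], [0, -28.0, 8.0], [0, -36.0, 12.0], [0, -45.0, 17.0], [0, -53.0, 21.0], [0, -61.0, 27.0], [0, -69.0, 32.0], [0, -76.0, 38.0], [0, -83.0, 45.0]]
[[0, -7.0, 7.0], [0, -13.0, 14.0], [0, -19.0, 22.0], [0, -24.0, 30.0], [0, -29.0, 38.0], [0, -33.0, 47.0], [0, -37.0, 55.0], [0, -41.0, 64.0], [0, -44.0, 73.0], [0, -46.0, 83.0]]
```

send_rows(xyz=[[0, -9, -3], [0, -18, -6], [0, -28, -8], [0, -37, -9], [0, -47, -10], [0, -56, -11], [0, -66, -11], [0, -75, -10], [0, -85, -9], [0, -94, -7]], dr=[[0, 0, 0], [0, 0, 0], [0, 0, 0], [0, 0, 0], [0, 0, 0], [0, 0, 0], [0, 0, 0], [0, 0, 0], [0, 0, 0], [0, 0, 0]])

```text
time: 34.73
position: [0.6174, 0.0075, 0.2408]
tool_rot: [-2.061, -2.371, -0.002]
ft_force: [2.5, 2.1, 3.2]
grip_width: 0.109
grip_force: 20.0
```

send_rows(xyz=[[0, -9, 2], [0, -19, 5], [0, -28, 8], [0, -36, 12], [0, -45, 17], [0, -53, 21], [0, -61, 27], [0, -69, 32], [0, -76, 38], [0, -83, 45]], dr=[[0, 0, 0], [0, 0, 0], [0, 0, 0], [0, 0, 0], [0, 0, 0], [0, 0, 0], [0, 0, 0], [0, 0, 0], [0, 0, 0], [0, 0, 0]])

```text
time: 35.57
position: [0.5347, -0.0035, 0.1947]
tool_rot: [-2.059, -2.37, -0.001]
ft_force: [1.3, 5.9, 2.4]
grip_width: 0.106
grip_force: 20.0
```

send_rows(xyz=[[0, -7, 7], [0, -13, 14], [0, -19, 22], [0, -24, 30], [0, -29, 38], [0, -33, 47], [0, -37, 55], [0, -41, 64], [0, -44, 73], [0, -46, 79]], dr=[[0, 0, 0], [0, 0, 0], [0, 0, 0], [0, 0, 0], [0, 0, 0], [0, 0, 0], [0, 0, 0], [0, 0, 0], [0, 0, 0], [0, 0, 0]])

```text
time: 36.4
position: [0.4902, -0.0099, 0.1153]
tool_rot: [-2.061, -2.371, -0.003]
ft_force: [4.6, 6.6, 0.7]
grip_width: 0.105
grip_force: 20.0
```

```bash
python3 - <<'E'
from h import *
s=get_state();P=w2m(s['position']);print(P,s['grip_width']*87,s['ft_force'])
print('theta',np.pi-np.arctan2(P[2]+.002-.0745,P[0]-.092)-.2264)
E
```

```text
[-0.07133641  0.00094418  0.11532112] 9.100363529427721 [4.57198075 6.58496379 0.70581491]
theta 0.029995084780876924
```

send_rows(xyz=[[0, 0, 2], [0, 0, 4], [0, 0, 5], [0, 0, 6], [0, 0, 7], [0, 0, 7], [0, 0, 7], [0, 0, 7], [0, 0, 7], [0, 0, 7]], dr=[[0, 0, 0], [0, 0, 0], [0, 0, 0], [0, 0, 0], [0, 0, 0], [0, 0, 0], [0, 0, 0], [0, 0, 0], [0, 0, 0], [0, 0, 0]])

```text
time: 37.23
position: [0.4899, -0.0103, 0.1122]
tool_rot: [-2.061, -2.37, -0.0]
ft_force: [-7.5, 5.9, 23.0]
grip_width: 0.101
grip_force: 20.0
```

The door has met its stop at 23 N. Releasing, then going above the button.

send_rows(xyz=[[0, 0, 0], [0, 0, 0], [0, 0, 0], [0, 0, 0], [0, 0, 0], [0, 0, -5], [0, 0, -15], [0, 0, -35], [0, 0, -55], [0, 0, -65]], dr=[[0, 0, 0], [0, 0, 0], [0, 0, 0], [0, 0, 0], [0, 0, 0], [0, 0, 0], [0, 0, 0], [0, 0, 0], [0, 0, 0], [0, 0, 0]], jaw=40)

```text
time: 38.07
position: [0.4917, -0.0113, 0.1774]
tool_rot: [2.06, 2.368, 0.004]
ft_force: [1.3, 0.4, 0.5]
grip_width: 0.459
grip_force: 0.0
```

send_rows(xyz=[[-20, -9, 0], [-40, -18, 0], [-60, -27, 0], [-80, -36, 0], [-100, -46, 0], [-100, -46, 0], [-100, -46, 0], [-100, -46, 0], [-100, -46, 0], [-100, -46, 0]], dr=[[0, 0, 0], [0, 0, 0], [0, 0, 0], [0, 0, 0], [0, 0, 0], [0, 0, 0], [0, 0, 0], [0, 0, 0], [0, 0, 0], [0, 0, 0]], jaw=0)

```text
time: 38.9
position: [0.459, -0.1156, 0.1743]
tool_rot: [2.059, 2.372, 0.0]
ft_force: [0.2, 0.1, 1.2]
grip_width: 0.005
grip_force: 0.0
```

```bash
python3 - <<'E'
from h import *
s=get_state();print(w2m(s['position']),rel(s,m2w([-.117,-.1,.083])),s['grip_width'])
# door check: triangulate front corners again by projecting shut door against image edges
for n in('scene','side'):
    _,I=snap(n,'shut_'+n+'.png');h=cv2.cvtColor(I,cv2.COLOR_RGB2HSV)
    m=((h[...,0]>15)&(h[...,0]<30)&(h[...,1]>120)&(h[...,2]>60)).astype(np.uint8);m[:150]=0;m[290:]=0;m[:,:190]=0;m[:,380:]=0
    k,l,st,ce=cv2.connectedComponentsWithStats(m);i=1+np.argmax(st[1:,4])
    r=cv2.minAreaRect(np.argwhere(l==i)[:,::-1].astype(np.float32));print(n,st[i],ce[i])
    for th in(0,.05,.1,.18):
        Q=[m2w([.092-d*np.cos(th),y,.0745+d*np.sin(th)]) for d,y in((.025,.126),(.025,-.126),(.155,-.126),(.155,.126))];q=np.array([proj(n,x) for x in Q]);print(th,q.min(0).round(0),q.max(0).round(0))
E
```

```text
[-0.11676062 -0.09946649  0.17428736] [-0.5 -0.3 91.3] 0.004999992791245055
scene [238 201  40  38 331] [254.51661631 219.90030211]
0 [232. 190.] [303. 246.]
0.05 [232. 190.] [303. 244.]
0.1 [232. 190.] [303. 242.]
0.18 [232. 189.] [302. 239.]
side [ 257  189   71   51 1562] [290.06466069 215.56914213]
0 [246. 188.] [329. 242.]
0.05 [246. 188.] [329. 239.]
0.1 [246. 188.] [329. 236.]
0.18 [247. 187.] [330. 231.]
```

send_rows(xyz=[[0, 0, 20], [0, 0, 40], [0, 0, 58], [0, 0, 70], [0, 0, 80], [0, 0, 86], [0, 0, 90], [0, 0, 94], [0, 0, 97], [0, 0, 97]], dr=[[0, 0, 0], [0, 0, 0], [0, 0, 0], [0, 0, 0], [0, 0, 0], [0, 0, 0], [0, 0, 0], [0, 0, 0], [0, 0, 0], [0, 0, 0]])

```text
time: 39.83
position: [0.4589, -0.1166, 0.0777]
tool_rot: [2.062, 2.37, 0.0]
ft_force: [-1.7, 1.1, 4.8]
grip_width: 0.01
grip_force: 2.3
```

send_rows(xyz=[[0, 0, 1], [0, 0, 2], [0, 0, 3], [0, 0, 4], [0, 0, 4], [0, 0, 4], [0, 0, 4], [0, 0, 4], [0, 0, 4], [0, 0, 4]], dr=[[0, 0, 0], [0, 0, 0], [0, 0, 0], [0, 0, 0], [0, 0, 0], [0, 0, 0], [0, 0, 0], [0, 0, 0], [0, 0, 0], [0, 0, 0]])

```text
time: 40.67
position: [0.4591, -0.1166, 0.077]
tool_rot: [2.062, 2.37, 0.0]
ft_force: [-11.6, 2.4, 26.3]
grip_width: 0.004
grip_force: 13.2
```

The button has bottomed out (26 N). Letting go and rising.

send_rows(xyz=[[0, 0, -5], [0, 0, -20], [0, 0, -45], [0, 0, -75], [0, 0, -105], [0, 0, -135], [0, 0, -150], [0, 0, -150], [0, 0, -150], [0, 0, -150]], dr=[[0, 0, 0], [0, 0, 0], [0, 0, 0], [0, 0, 0], [0, 0, 0], [0, 0, 0], [0, 0, 0], [0, 0, 0], [0, 0, 0], [0, 0, 0]])

```text
time: 41.5
position: [0.4582, -0.1167, 0.2223]
tool_rot: [-2.061, -2.37, 0.001]
ft_force: [-0.0, 0.6, 0.2]
grip_width: 0.006
grip_force: 0.0
```

```bash
python3 - <<'E'
from h import *
s,I=snap('side','end.png'); a=cv2.imread('pics/shut_side.png');d=cv2.absdiff(a,I[:,:,::-1].copy()).max(2)
print(s['position'],s['ft_force'],'change on door region',(d[185:245,255:335]>40).sum())
t=a[180:245,300:335];g=cv2.cvtColor(I,cv2.COLOR_RGB2HSV)
# handle ends/door corner: blue-grey door front right corner expected rows
for th in(0,.03,.06,.18): print(th,proj('side',m2w([.092-.18*np.cos(th),-.151,.0745+.18*np.sin(th)])).round(1), proj('side',m2w([.092-.165*np.cos(th)-.038*np.sin(th),-.045,.0745+.165*np.sin(th)+.038*np.cos(th)])).round(1))
c=cv2.cvtColor(I,cv2.COLOR_RGB2GRAY);print(c[236:262,276].tolist())
z=cv2.imread('pics/side0.png',0);print(z[225:262,276].tolist())
E
```

```text
[ 0.45822386 -0.1166599   0.22234015] [-0.01989043  0.59932839  0.17980034] change on door region 30
0 [271.1 249.5] [261.8 212.4]
0.03 [271.  247.4] [261.3 210.7]
0.06 [271.  245.4] [260.9 208.9]
0.18 [271.8 236.9] [259.6 201.9]
[88, 87, 87, 88, 92, 95, 96, 97, 99, 100, 92, 74, 73, 104, 119, 106, 91, 86, 86, 86, 85, 86, 85, 86, 85, 85]
[84, 82, 83, 88, 100, 108, 110, 110, 107, 91, 66, 47, 41, 33, 38, 57, 70, 79, 81, 84, 83, 78, 77, 85, 104, 104, 92, 86, 84, 83, 83, 83, 83, 83, 83, 83, 82]
```

```bash
python3 -c "
from bench import *
print(close_job())"
```

```text
the job is handed in; nothing more can be done
None
```

I handed the job in after about 42 s of robot time. The two markers on the table (black and blue) are in notch pairs 3 and 0, the bar is in both saddles, and the door is shut. The start button was then pressed to its stop and released. Camera and force checks agreed at each step; the judge gave no verdict.

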